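Find the loaded gauge box by heft and put it away in its case

ROBOT

A 6-joint arm with a two-finger parallel gripper is mounted at the origin on the work surface. World frame = base frame: x ahead of the robot, y to its left, z up, the work surface at z = 0. Lengths are in mm, angles in rad, forces in N, time in s.
With the tool pointing down it reaches from about 400 to 925 mm from the base axis. Payload 3.4 kg.
Tool frame: the origin (TCP) lies between the finger pads; the fingertips stand 11 mm ahead of it and the grasp point (between the pads) lies 8 mm behind it; z points along the fingers, x is the direction in which the jaws open and shut, and the axes are right-handed (so a half turn about z gives the same grasp; the last joint's range is limited). The gripper opens to 85 mm and grips with 20 to 120 N. Pads are 22 mm wide; open, the fingers measure 114 mm over their backs; the gripper's body (76 mm by 85 mm) begins 54 mm behind the grasp point. The pads swing forward as they close: fully open they stand 13 mm farther back than shut.
Start: joints at [1.173, 0.307, 1.506, -0, 1.328, -0.073], TCP at [183.517, 544.934, 212.105] pointing down, gripper open.
Joint ranges: [-3.12, 3.12], [-1.05, 2.28], [0.14, 2.33], [-1.42, 4.57], [0.1, 2.73], [-2.68, 2.68]. Speed limits (rad/s): [2.57, 2.57, 3.14, 3.14, 3.14, 3.14].

INTERFACE

Orientations are given as a 3x3 rotation matrix whose columns are the frame's x, y, z axes.
In Python, from workcell import ctrl, imaging, order gives the robot as it stands. The module is installed in compiled form; this text tells all that it offers.
- The arm moves only by the tool step_arm, never from a script. Its argument "plan" is a list of rows, each an object of numbers: "dx", "dy", "dz": the shift along the tool's x, y, z in cm; "spin": the turn about the tool's z in rad; "claw": the closure, from 0 (fully open) to 1 (shut). A call has 1 to 5 rows; each row shifts and turns the commanded pose from where the row before left it, along the tool's axes as they then stand; what a row does not reach is not made up. A row lasts 1/12 s, in which the tool goes at most 41.7 mm and 7.16 degrees, less where a joint would pass 70% of its speed; a pose out of reach is approached as far as the arm can. A call is refused whole if a number of a shift passes 4.17 or a number of a turn 0.125, either way. A call with a gripper value outside its range is refused whole. The fingers move at their own pace and stop on an object; "squeeze" is the grip in N (left out, the last holds). Time passes only in rows, so rows that do not move let the fingers close. It gives the time, the measured TCP pose, the force and the opening at its end, in the units of the state.
- ctrl.read_state(): the state, without advancing time (a new reading comes with each control period).
- imaging.read_camera(name): name is "side" or "top"; returns the picture (400x640x3 uint8, red, green, blue); there is no depth.
- imaging.get_calibration(name): a dict with "K" (3x3 intrinsics, pixels), "rvec" (rotation vector, rad) and "tvec" (3), from world to camera coordinates, as OpenCV has them. Camera axes: x right, y down, z forward; pixel columns grow to the right and rows downward; lengths in mm; the calibration is good to about 2 mm. A picture is of the moment at which its call begins. get_calibration takes no time and is no camera call.
- order.close_job(): hands the job in, once; it reports no verdict.
The state is a dict: "time_s": time; "joint_positions": joint angles; "qd": joint speeds; "tau": joint torques, N m; "ee_pos": TCP position; "tcp_rot": TCP orientation; "force": force on the tool from outside, world axes, zero at the start; "ft_torque": the same for the moment, N m; "finger_gap": finger opening in mm.
Only numpy, scipy, OpenCV 4.12 (cv2) and the standard library are available. Lean on these libraries where they do the work, as an engineer would, in place of code of your own. Each camera call takes 0.05 s, during which the arm holds its last target. There are 200 camera calls.

TASK

One of the three look-alike grey gauge boxes in the rack still has its steel gauge inside, so it is much heavier than the two empty ones. Lift the lid off the wooden case by its knob and lay it flat on the surface plate, find the heavy box by hefting, and lower it gently and upright into the case, between the two ribs, down to the floor; it only goes in crosswise with the fingers on its wide faces (46 mm apart), so set it down on the plate and change your grip first. The two empty boxes must end up standing in the rack, and the other tools must be left where they are.

Things in the scene. Friction and masses are not known exactly. Their poses are not given: they have to be found in the camera images.
- box_a: one of three outwardly identical closed grey plastic gauge boxes, 66 mm (own x) x 46 mm (own y) x 72 mm tall; it does not open; origin at the centre of its underside. Empty it weighs about 0.18 kg; with its steel gauge inside about 0.65 kg (both +-20 %). Starts upright in one slot of the rack
- box_b: one of three outwardly identical closed grey plastic gauge boxes, 66 mm (own x) x 46 mm (own y) x 72 mm tall; it does not open; origin at the centre of its underside. Empty it weighs about 0.18 kg; with its steel gauge inside about 0.65 kg (both +-20 %). Starts upright in one slot of the rack
- box_c: one of three outwardly identical closed grey plastic gauge boxes, 66 mm (own x) x 46 mm (own y) x 72 mm tall; it does not open; origin at the centre of its underside. Empty it weighs about 0.18 kg; with its steel gauge inside about 0.65 kg (both +-20 %). Starts upright in one slot of the rack
- rack: fixed aluminium rack, 80 (own x) x 196 mm (own y); origin centre of underside. Floor 8 mm thick. Three slots at y = -62, 0, 62 mm, 52 mm wide, between dividers 10 mm thick, 72 mm high, spanning x = -25..25 mm: the boxes' 46 mm sides are out of reach, but their ends (66 mm apart along the rack's x) stand free above 16 mm high lips at x = +-38 mm
- case: fixed open wooden case, 86 (own x) x 152 (own y) x 84 mm tall; origin centre of underside. Walls and floor 6 mm, inside 74 x 140 mm. Two ribs along x at y = +-30 mm, 8 mm wide, 12 mm above the floor, leave a 52 mm seat in the middle: the box stands there with its 66 mm length along the case's x. Fingers fit only at the box's y sides
- lid: loose wooden lid of the case, 90 (own x) x 158 mm (own y), 0.25 kg; origin centre of underside. A lip 70 x 136 mm, 5 mm deep, hangs below the 8 mm plate (top 13 mm above origin). Central steel knob: neck 16 mm, head 30 mm in diameter from 29 to 47 mm above origin. Starts on the case, origin 79 mm above the case's
- caliper: bystander: steel caliper 190 mm long, lying flat
- knuckle: bystander: cast aluminium knuckle, round foot 64 mm, 45 mm tall, with a lug
- bearing: bystander: steel bearing ring 60 mm in diameter, 18 mm tall
- vblock: bystander: steel V-block 60 x 50 x 44 mm
- driver: bystander: screwdriver lying flat
- cup: bystander: small steel cup 68 mm in diameter, 60 mm tall
Mind the look-alikes: they are no part of the job. Of the things that look like the rack, take the one that is nearest to the robot's base at the start.

How it is judged:
By the outcome, as a careful person would: the job done as asked, in the order asked, and still so for the second after the job is handed in, with the robot touching nothing.
It also fails if it takes over 72 s, if anything falls off the work surface, if the arm or the gripper's body presses on something with over 40 N, if the wrist force passes 120 N, or if a joint passes its speed limit or range.

## Working session

There is one attempt and no reset: what is moved stays moved. The work goes in short steps, Python scripts to look and compute and a tool call to move; the robot and the scene stay as the last step left them, time stands still between calls to the robot, and variables do not carry over. Pictures are saved under pics/ and viewed, about 8 in all and at most 12, crops included, and the job is handed in when it is done.

Besides the shell and the picture viewer there is one more tool, called by a JSON object that holds its "method" and its "body". step_arm: Moves the arm, as the interface text tells. Its arguments: {"type":"object","properties":{"plan":{"type":"array"},"squeeze":{"type":"number"}},"required":["plan"]}

```bash
mkdir -p pics
cat > h.py <<'E'
import numpy as np,cv2
from workcell import ctrl,imaging,order
def cal(n):
    c=imaging.get_calibration(n);R=cv2.Rodrigues(np.array(c["rvec"],float))[0];return np.array(c["K"],float),R,np.array(c["tvec"],float).ravel()
def ray(n,u,v,z):
    K,R,t=cal(n);d=R.T@np.linalg.solve(K,[u,v,1.]);o=-R.T@t;return o+d*(z-o[2])/d[2]
def proj(n,p):
    K,R,t=cal(n);q=K@(R@np.asarray(p,float)+t);return q[:2]/q[2]
def snap(n,f):
    im=imaging.read_camera(n);cv2.imwrite("pics/"+f,im[:,:,::-1]);return im
E
python3 - <<'E'
from h import *
a=snap("top","t0.png");b=snap("side","s0.png")
for n in("top","side"):
    K,R,t=cal(n);print(n,-R.T@t,R[2],K[0,0])
s=ctrl.read_state();print(s)
E
```

```text
top [ 382.56761254   32.35825432 1522.53508295] [ 0.11371743 -0.00269915 -0.99350947] 473.9400373100497
side [  445.48757812 -1043.7454336    769.81712609] [ 0.0948668   0.83206175 -0.54651032] 429.855944256183
{'time_s': 0.1, 'joint_positions': array([ 1.17250186e+00,  3.07512294e-01,  1.50751059e+00,  1.58275253e-05,
        1.32844658e+00, -7.34894696e-02]), 'qd': array([-0.0005184 , -0.00192452, -0.00502694,  0.00013745, -0.0010641 ,
        0.00035852]), 'tau': array([-4.29418760e-04, -4.58533466e+01, -2.52606297e+01, -3.69318168e-04,
        5.66024944e-03, -1.23262484e-05]), 'ee_pos': array([183.2515633 , 544.32134136, 211.27726902]), 'tcp_rot': array([[ 3.19126900e-01,  9.47711702e-01, -7.42076393e-04],
       [ 9.47710147e-01, -3.19127726e-01, -1.72393938e-03],
       [-1.87061467e-03, -1.53117898e-04, -9.99998239e-01]]), 'force': array([-0.51443345,  0.03692603, -0.15895058]), 'ft_torque': array([ 0.01944049, -0.0191388 , -0.01860334]), 'finger_gap': 85.4267725549811}
```

View pics/t0.png

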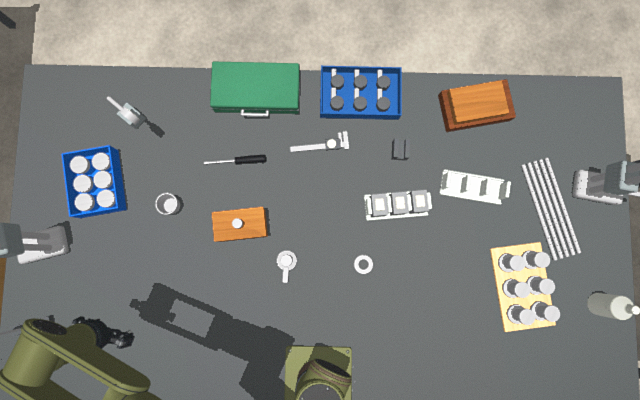

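View pics/s0.png

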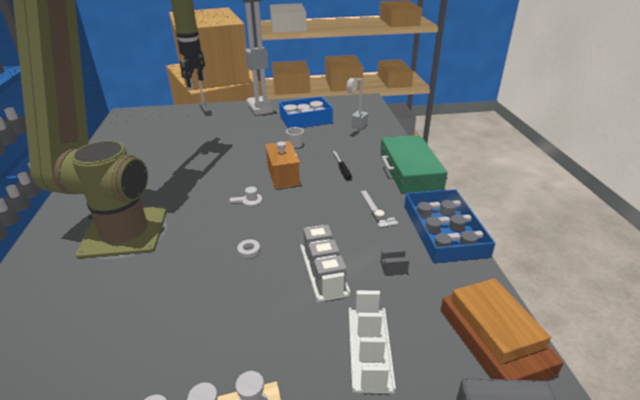

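Top view: there are two rack-like things, the box-holding rack at (398,204) and an empty one at (475,186). The first is nearer the base (about (320,380)) and holds the boxes, so it is the one meant. The lidded case is at (240,224), with its knob at (237,223). The wooden box at (478,105) is a look-alike. I'll confirm with a crop and measure.

Run:
```python
from h import *
a=cv2.imread("pics/t0.png")
h=cv2.cvtColor(a,cv2.COLOR_BGR2HSV)
# lid: orange
m=cv2.inRange(h,(5,100,60),(20,255,255));m[:,:200]=0;m[:,280:]=0;m[:200]=0;m[250:]=0
m=cv2.morphologyEx(m,cv2.MORPH_CLOSE,np.ones((9,9)))
c=max(cv2.findContours(m,0,1)[0],key=cv2.contourArea);r=cv2.minAreaRect(c);print("lid",r)
P=np.array([ray("top",*p,92)[:2] for p in cv2.boxPoints(r)]);print(P.round(1),P.mean(0),[np.linalg.norm(P[i]-P[i-1]).round(1) for i in range(4)])
# knob
k=(h[:,:,1]<60)&(h[:,:,2]>120);k[:,:225]=0;k[:,250:]=0;k[:210]=0;k[238:]=0
y,x=np.nonzero(k);print("knob",x.mean(),y.mean(),len(x),ray("top",x.mean(),y.mean(),126))
# rack region
g=((h[:,:,2]>115)&(h[:,:,1]<70)).astype(np.uint8)*255;g[:,:355]=0;g[:,436:]=0;g[:185]=0;g[225:]=0
c=max(cv2.findContours(g,0,1)[0],key=cv2.contourArea);r=cv2.minAreaRect(c);print("rack",r)
# labels/white tops
w=((h[:,:,2]>200)).astype(np.uint8);w=w*(g>0)
n,l,s,ce=cv2.connectedComponentsWithStats(w)
for i in range(1,n):
    if s[i,4]>20: print(ce[i],s[i],ray("top",*ce[i],80))
cr=cv2.resize(a[175:255,200:450],None,fx=3.2,fy=3.2,interpolation=cv2.INTER_CUBIC)
b=cv2.imread("pics/s0.png");cs=cv2.resize(b[130:310,220:420],None,fx=1.9,fy=1.9,interpolation=cv2.INTER_CUBIC)
o=np.zeros((256+342,800,3),np.uint8);o[:256]=cr;o[256:,:380]=cs[:342]
o[256:,390:710]=cv2.resize(a[180:230,360:440],(320,200),interpolation=cv2.INTER_CUBIC)[0:1].repeat(342,0)*0
o[256:456,390:710]=cv2.resize(a[180:230,360:440],(320,200),interpolation=cv2.INTER_CUBIC)
cv2.imwrite("pics/c0.png",o)
```

```text
lid ((238.92681884765625, 223.84146118164062), (30.36867332458496, 54.00102615356445), 83.6598129272461)
[[508.4 336.4]
 [529.8 174.6]
 [438.7 161.6]
 [417.6 322.3]] [473.60029075 248.71646991] [np.float64(91.9), np.float64(163.2), np.float64(92.1), np.float64(162.0)]
knob 236.7560975609756 222.90243902439025 82 [473.9085646  250.12565134 126.        ]
rack ((395.0, 204.5), (39.0, 80.0), 90.0)
[408.54929577 201.01408451] [406 191   6  20  71] [ 554.61823427 -266.52670756   80.        ]
[388.49333333 201.82666667] [385 193   7  19  75] [ 550.8658532  -204.98216578   80.        ]
[428.703125 200.328125] [426 192   6  17  64] [ 557.98848263 -328.41883643   80.        ]
[368.17073171 203.25609756] [364 195   8  19  82] [ 545.19814193 -142.68227262   80.        ]
[419.88888889 200.51282051] [415 194  11  14 117] [ 556.87040732 -301.34687121   80.        ]
[399.768 202.024] [395 196  11  13 125] [ 550.95587738 -239.57119365   80.        ]
[378.8115942  204.57971014] [373 198  12  17 138] [ 541.77713874 -175.31726302   80.        ]
[395.81081081 215.83243243] [366 212  62   8 185] [ 508.24069244 -227.41417971   80.        ]
```

View pics/c0.png

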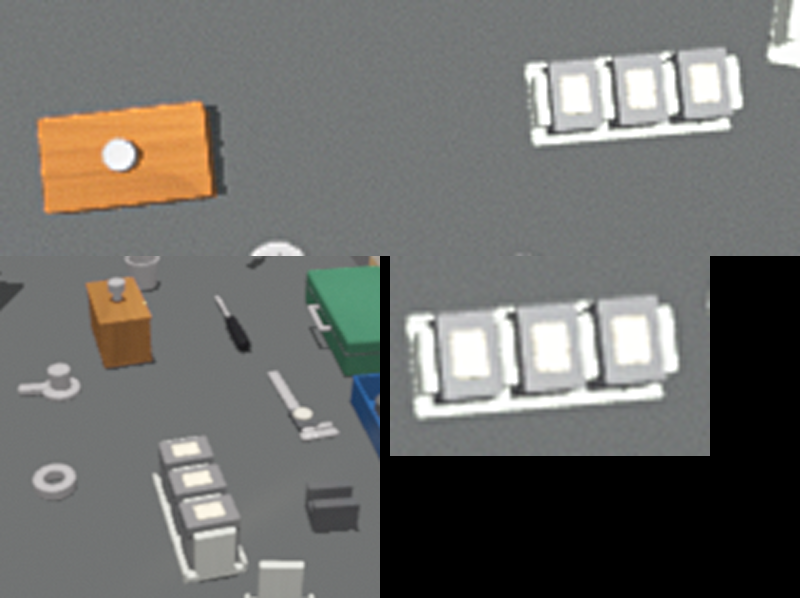

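The crop confirms it: the filled rack has three boxes with white labels on their tops, and the case has an orange lid with a round white knob. Measured lid centre is (474,249), yaw about 0.13, sides 92x162 (given 90x158). The rack boxes are about 62 mm apart, as they should be. Moving to the knob.

{"method": "step_arm", "body": {"plan": [{"dx": -1.5, "dy": 3, "claw": 0}, {"dx": -1.5, "dy": 3, "claw": 0}, {"dx": -1.5, "dy": 3, "claw": 0}, {"dx": -1.5, "dy": 3, "claw": 0}, {"dx": -1.5, "dy": 3, "claw": 0}], "squeeze": 40}}

```text
$.plan[0]: bad value
```

{"method": "step_arm", "body": {"plan": [{"dx": -1.5, "dy": 3, "claw": 0}, {"dx": -1.5, "dy": 3, "claw": 0}, {"dx": -1.5, "dy": 3, "claw": 0}, {"dx": -1.5, "dy": 3, "claw": 0}, {"dx": -1.5, "dy": 3, "claw": 0}]}}

```text
$.plan[0]: bad value
```

{"method": "step_arm", "body": {"plan": [{"dx": -1.8, "dy": 3.5, "claw": 0}, {"dx": -1.8, "dy": 3.5, "claw": 0, "dz": 2}, {"claw": 0}, {"claw": 0}]}}

```text
$.plan[0]: bad value
```

```bash
cat >> h.py <<'E'
def go(p,ang=None):
    s=ctrl.read_state();R=s["tcp_rot"];d=R.T@(np.array(p)-s["ee_pos"])/10
    a=np.arctan2(R[1,0],R[0,0]);print("t",round(s["time_s"],2),"pos",s["ee_pos"].round(1),"ang",round(a,3),"gap",round(s["finger_gap"],1),"F",s["force"].round(2),"j",s["joint_positions"].round(2),"tilt",R[:2,2].round(3))
    print("need dx,dy,dz cm",d.round(2),"spin",None if ang is None else round((a-ang+np.pi/2)%np.pi-np.pi/2,3))
E
python3 - <<'E'
from h import *
go([474,250,111])
# box tops: grey
a=cv2.imread("pics/t0.png");h=cv2.cvtColor(a,cv2.COLOR_BGR2HSV)
for u in range(362,436,1): pass
print(h[190:218,380,2]);print(h[204,362:434,2])
E
```

```text
t 0.1 pos [183.3 544.3 211.3] ang 1.246 gap 85.4 F [-0.51  0.04 -0.16] j [ 1.17  0.31  1.51  0.    1.33 -0.07] tilt [-0.001 -0.002]
need dx,dy,dz cm [-18.6   36.95  10.06] spin None
[121 119 116 141 201 197 198 195 225 255 255 255 255 255 255 255 255 255
 255 255 193 195 197 200 190 126 159 255]
[120 117 124 143 140 221 255 255 255 131 145 200 196 232 255 255 255 255
 255 255 255 255 213 193 188 213 255 255 255 137  98 195 199 191 231 255
 255 255 255 255 255 255 239 193 190 203 249 255 255 173  76 151 197 191
 234 255 255 255 255 255 255 255 255 209 184 190 239 255 255 220 116 114]
```

Rows probably need every field; the call was refused and nothing moved.

{"method": "step_arm", "body": {"plan": [{"dx": -1.5, "dy": 3, "dz": 0, "spin": 0, "claw": 0}, {"dx": -1.5, "dy": 3, "dz": 0, "spin": 0, "claw": 0}, {"dx": -1.5, "dy": 3, "dz": 0, "spin": 0, "claw": 0}, {"dx": -1.5, "dy": 3, "dz": 0, "spin": 0, "claw": 0}, {"dx": -1.5, "dy": 3, "dz": 0, "spin": 0, "claw": 0}], "squeeze": 40}}

```text
time_s: 0.52
ee_pos: [302.2, 424.6, 211.7]
tcp_rot: [[0.318, 0.948, -0.001], [0.948, -0.318, -0.001], [-0.001, -0.0, -1.0]]
force: [1.5, -0.5, 0.1]
finger_gap: 85.2
```

{"method": "step_arm", "body": {"plan": [{"dx": -1.5, "dy": 3, "dz": 0, "spin": 0, "claw": 0}, {"dx": -1.5, "dy": 3, "dz": 0, "spin": 0, "claw": 0}, {"dx": -1.5, "dy": 3, "dz": 0, "spin": 0, "claw": 0}, {"dx": -1.5, "dy": 3, "dz": 0, "spin": 0, "claw": 0}, {"dx": -1.5, "dy": 3, "dz": 0, "spin": 0, "claw": 0}]}}

```text
time_s: 0.93
ee_pos: [420.5, 305.5, 211.8]
tcp_rot: [[0.319, 0.948, -0.001], [0.948, -0.319, -0.0], [-0.001, -0.001, -1.0]]
force: [-0.5, 1.0, -1.2]
finger_gap: 85.6
```

{"method": "step_arm", "body": {"plan": [{"dx": -1.8, "dy": 3.5, "dz": 0, "spin": 0, "claw": 0}, {"dx": -1.8, "dy": 3.5, "dz": 2, "spin": 0, "claw": 0}, {"dx": 0, "dy": 0, "dz": 0, "spin": 0, "claw": 0}, {"dx": 0, "dy": 0, "dz": 0, "spin": 0, "claw": 0}]}}

```text
time_s: 1.27
ee_pos: [473.4, 250.2, 191.7]
tcp_rot: [[0.323, 0.946, -0.003], [0.946, -0.323, -0.001], [-0.002, -0.003, -1.0]]
force: [-0.1, 0.1, 0.2]
finger_gap: 85.5
```

Run:
```python
from h import *
go([474,250,111])
a=cv2.imread("pics/t0.png");g=cv2.cvtColor(a,cv2.COLOR_BGR2GRAY)
# box tops: bright labels, grey 170-215 frame
m=((g>145)&(g<245)).astype(np.uint8)
for (x0,x1) in ((371,388),(392,408),(411,428)):
    for v0 in (193,):
        w=np.zeros_like(g);w[188:214,x0:x1]=255*((g[188:214,x0:x1]>150))
        c=max(cv2.findContours(w,0,1)[0],key=cv2.contourArea);r=cv2.minAreaRect(c);print(r,ray("top",*r[0],80))
```

```text
t 1.27 pos [473.4 250.2 191.7] ang 1.242 gap 85.5 F [-0.06  0.13  0.18] j [ 0.41  0.27  1.62  0.    1.26 -0.83] tilt [-0.003 -0.001]
need dx,dy,dz cm [0.02 0.08 8.07] spin None
((379.0, 202.5), (21.0, 16.0), 90.0) [ 548.20022089 -175.87129165   80.        ]
((399.5, 202.0), (22.0, 15.0), 90.0) [ 551.01332799 -238.74902728   80.        ]
((419.5, 201.5), (23.0, 15.0), 90.0) [ 553.79730705 -300.13425177   80.        ]
```

{"method": "step_arm", "body": {"plan": [{"dx": 0, "dy": 0, "dz": 3, "spin": 0, "claw": 0}, {"dx": 0, "dy": 0, "dz": 3, "spin": 0, "claw": 0}, {"dx": 0, "dy": 0.1, "dz": 1.2, "spin": 0, "claw": 0}, {"dx": 0, "dy": 0, "dz": 0.8, "spin": 0, "claw": 0}, {"dx": 0, "dy": 0, "dz": 0, "spin": 0, "claw": 0.4}]}}

```text
time_s: 1.68
ee_pos: [472.2, 252.3, 111.7]
tcp_rot: [[0.318, 0.948, -0.004], [0.948, -0.318, -0.001], [-0.002, -0.003, -1.0]]
force: [0.4, -0.0, 1.0]
finger_gap: 75.5
```

{"method": "step_arm", "body": {"plan": [{"dx": 0, "dy": 0, "dz": 0, "spin": 0, "claw": 1}, {"dx": 0, "dy": 0, "dz": 0, "spin": 0, "claw": 1}, {"dx": 0, "dy": 0, "dz": 0, "spin": 0, "claw": 1}, {"dx": 0, "dy": 0, "dz": 0, "spin": 0, "claw": 1}, {"dx": 0, "dy": 0, "dz": 0, "spin": 0, "claw": 1}], "squeeze": 50}}

```text
time_s: 2.1
ee_pos: [474.8, 252.2, 114.1]
tcp_rot: [[0.319, 0.948, 0.002], [0.948, -0.319, 0.001], [0.001, 0.001, -1.0]]
force: [1.3, 0.4, 0.4]
finger_gap: 12.1
```

{"method": "step_arm", "body": {"plan": [{"dx": 0, "dy": 0, "dz": 0, "spin": 0, "claw": 1}, {"dx": 0, "dy": 0, "dz": -0.5, "spin": 0, "claw": 1}, {"dx": 0, "dy": 0, "dz": -1, "spin": 0, "claw": 1}, {"dx": 0, "dy": 0, "dz": -1.5, "spin": 0, "claw": 1}, {"dx": 0, "dy": 0, "dz": -1.5, "spin": 0, "claw": 1}]}}

```text
time_s: 2.52
ee_pos: [474.1, 251.7, 159.2]
tcp_rot: [[0.319, 0.948, -0.001], [0.948, -0.319, -0.0], [-0.0, -0.0, -1.0]]
force: [-0.0, -0.7, 0.8]
finger_gap: 0.2
```

Run:
```python
from h import *
go([595,40,150])
a=snap("top","t1.png");b=snap("side","s1.png")
o=np.zeros((560,800,3),np.uint8);o[:320]=cv2.resize(a[150:310,120:520],(800,320),interpolation=3);o[320:,:400]=cv2.resize(b[100:220,200:400],(400,240),interpolation=3)
cv2.imwrite("pics/c1.png",o[:,:,::-1])
```

```text
t 2.52 pos [474.1 251.7 159.2] ang 1.246 gap 0.2 F [-0.04 -0.68  0.77] j [ 0.41  0.3   1.66 -0.    1.18 -0.84] tilt [-0.001 -0.   ]
need dx,dy,dz cm [-16.2   18.22   0.92] spin None
```

View pics/c1.png

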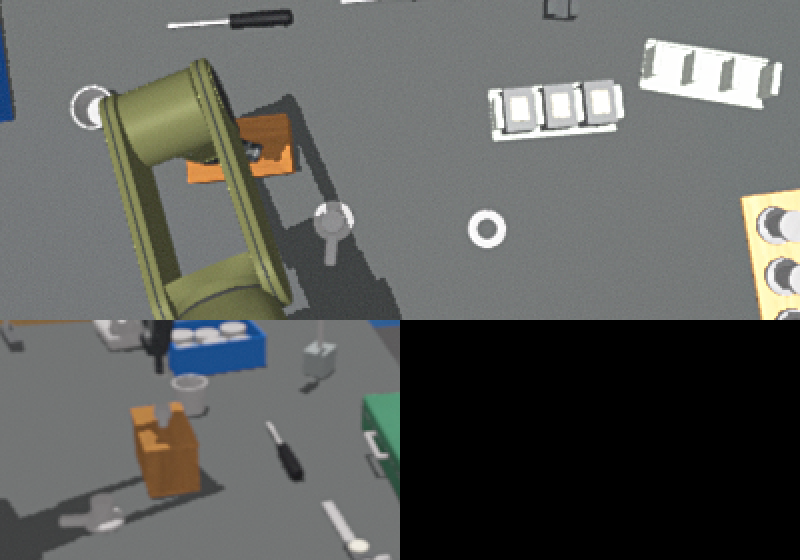

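Run:
```python
from h import *
for p in([474,252,159],[474,252,148],[474,250,126],[474,250,92]): print(p,proj("side",p),proj("top",p))
for n in("s0","s1"):
    a=cv2.imread("pics/%s.png"%n);h=cv2.cvtColor(a,cv2.COLOR_BGR2HSV);
    k=(h[:,:,1]<70)&(h[:,:,2]>130);k[:,:265]=0;k[:,292]=0;k[:138]=0;k[158:]=0;k[:,292:]=0
    y,x=np.nonzero(k);print(n,len(x),x.mean(),y.mean(),x.min(),x.max(),y.min(),y.max())
b=[cv2.resize(cv2.imread("pics/%s.png"%n)[70:210,230:330],(400,560),interpolation=3) for n in("s0","s1")]
cv2.imwrite("pics/c2.png",np.hstack(b))
```

```text
[474, 252, 159] [280.01711834 134.44476144] [234.34669398 222.07350534]
[474, 252, 148] [280.22438971 137.4779918 ] [234.94765269 222.33942464]
[474, 250, 126] [280.66529333 143.73578918] [236.79989822 222.87232251]
[474, 250, 92] [281.28485168 152.80496143] [238.52727758 223.64344124]
s0 62 280.5 143.70967741935485 265 291 140 151
s1 21 278.7142857142857 143.14285714285714 265 291 140 148
```

View pics/c2.png

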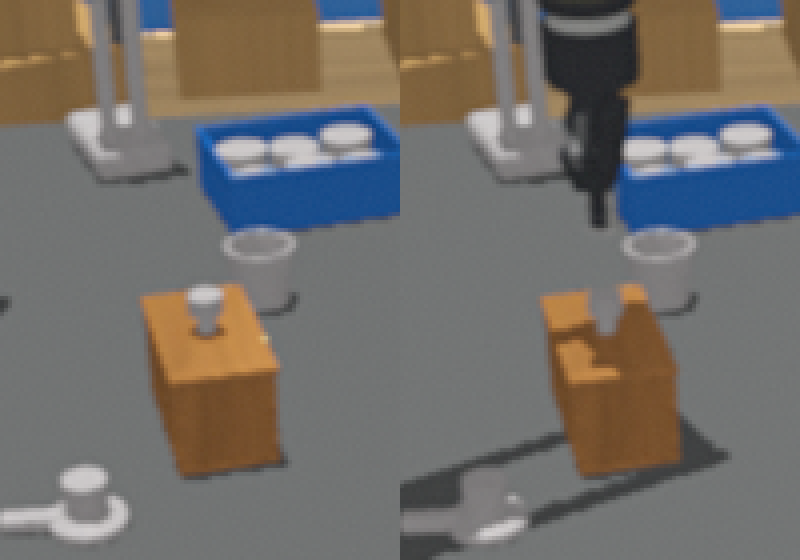

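Run:
```python
from h import *
print(proj("side",[183,544,212]),proj("side",[183,544,201]),proj("side",[183,544,240]))
a=cv2.imread("pics/s0.png",0).astype(int);b=cv2.imread("pics/s1.png",0).astype(int)
print((b-a)[118:146,272:288])
print(a[60:115,196:210:1][::2])
```

```text
[196.93931864  93.14982675] [197.43332269  95.98573042] [195.66495232  85.83413764]
[[  2  -3  -8  -9 -21 -51 -76 -75 -54  -3  33  34  20   6  -1   0]
 [  2   1   4   4  -8 -40 -71 -81 -61 -10  34  40  18   3  -2   1]
 [  2   2   2   4  -9 -38 -67 -80 -67 -26  18  35  17   4   0   0]
 [  2   2   3   3 -10 -38 -71 -79 -71 -37   1  23  19   4  -1   4]
 [  1   3   2   2  -8 -35 -69 -79 -72 -41  -8   6   2   1   1   0]
 [  2   0   3   2  -5 -31 -66 -77 -67 -42  -9   0  -6  -2   2  -1]
 [  1   0   3   4  -3 -29 -63 -70 -67 -41  -8   1  -6  -3   2   1]
 [  1   2   0   0  -2 -27 -64 -77 -71 -44  -8  -2  -7  -1   1   2]
 [  1   1   3   2   4 -14 -42 -58 -57 -39 -10   0  -3  -1   2   0]
 [  1   0   2   3   6   2  -6 -14 -14  -5   7   6   2   1   2   2]
 [  2  -1   1   2   4   5   5   4   4   7  10   6   5   1   3   2]
 [  2   2   1   2   2   2   3   5   3   5   3   2   3   1   2   1]
 [  2   1   2   1   3   3   1   2   1   1   3   0   2   2   2   3]
 [  2   2   1   2   2   4   0   1   3   2   0   0   2   1   0   2]
 [  1   2   0   3   2   1   1   1   2   1   0   2   2   1   2   2]
 [  2   2  
[... 1813 characters left out ...]
7 152 141 129 123 126 124 118 113 107 104 103 103]
 [101 102 102 105 111 119 119 109 103 103 103 101 104 103]
 [100 102 103 104 108 117 120 112 104 102 105 102 102 103]
 [100 101 104 103 104 113 121 118 108 102 104 104 102 104]
 [ 99 101 103 102 103 112 119 119 111 106 103 103 102 102]
 [100 101 104 105 109 114 118 115 102  99 109 109 106 107]
 [113 113 111 101  94 103 113 114 101  87 100 112 115 113]
 [114 115 113 104  84  84 103 113 113 112 113 114 114 113]
 [115 115 115 114 103  82  82 101 113 114 114 112 115 116]
 [114 115 114 115 113 104  81  77  95 109 107 100  96  92]
 [115 115 114 114 115 115 107  89  69  65  66  66  65  64]
 [113 114 114 113 115 115 114 111  94  70  61  63  63  63]]
```

Run:
```python
from h import *
a=cv2.imread("pics/t0.png")[300:370,60:160].copy()
c=cv2.resize(a,(800,560),interpolation=3)
for p,col in(([183,544,212],(0,0,255)),([183,544,254],(0,255,255)),([183,604,212],(255,0,255)),([183+.319*52,544+.948*52,254],(0,255,0)),([183-.319*52,544-.948*52,254],(255,255,0))):
    u=proj("top",p);q=(int((u[0]-60)*8),int((u[1]-300)*8));print(p,u);cv2.circle(c,q,5,col,2)
cv2.imwrite("pics/c3.png",c)
```

```text
[183, 544, 212] [118.77412969 326.26885197]
[183, 544, 254] [112.32018577 328.65619778]
[183, 604, 212] [ 96.49983132 325.83782713]
[199.588, 593.296, 254] [ 93.85992928 321.78891097]
[166.412, 494.704, 254] [130.83287943 335.54299141]
```

View pics/c3.png

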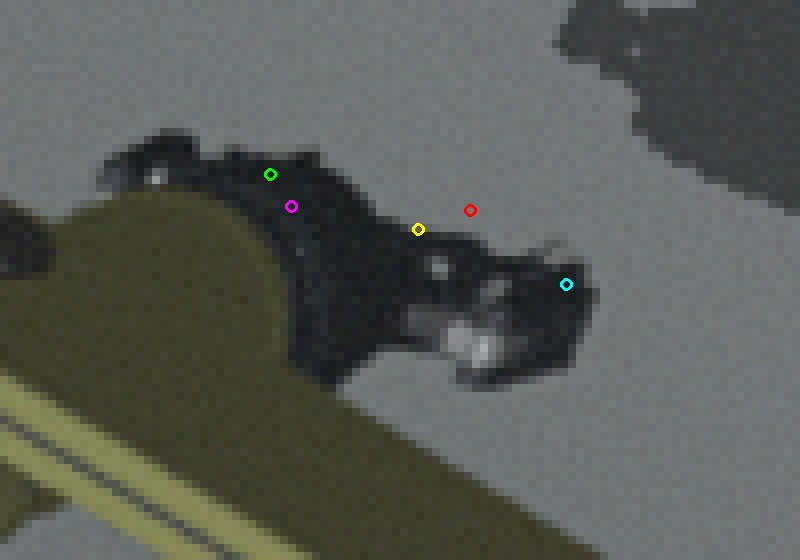

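The top view shows the fingers laterally in the right place. In the side view the shut tip is about 40 mm higher than the stated TCP implies, which explains closing above the knob. I'll treat the true TCP as the reading plus about 40 mm and check that on the way down.

{"method": "step_arm", "body": {"plan": [{"dx": 0, "dy": 0, "dz": 0, "spin": 0, "claw": 0}, {"dx": 0, "dy": 0, "dz": 0, "spin": 0, "claw": 0}, {"dx": 0, "dy": 0, "dz": 0, "spin": 0, "claw": 0}, {"dx": 0, "dy": 0, "dz": 0, "spin": 0, "claw": 0}, {"dx": 0, "dy": 0, "dz": 0, "spin": 0, "claw": 0}]}}

```text
time_s: 3.03
ee_pos: [473.7, 251.7, 157.5]
tcp_rot: [[0.319, 0.948, -0.001], [0.948, -0.319, -0.001], [-0.001, -0.001, -1.0]]
force: [-0.1, 0.7, 0.3]
finger_gap: 60.6
```

{"method": "step_arm", "body": {"plan": [{"dx": 0, "dy": 0, "dz": 1, "spin": 0, "claw": 0}, {"dx": 0, "dy": 0, "dz": 2, "spin": 0, "claw": 0}, {"dx": 0, "dy": 0, "dz": 2, "spin": 0, "claw": 0}, {"dx": 0, "dy": 0, "dz": 1.5, "spin": 0, "claw": 0}, {"dx": 0, "dy": 0, "dz": 0.5, "spin": 0, "claw": 0}]}}

```text
time_s: 3.45
ee_pos: [472.0, 250.9, 85.1]
tcp_rot: [[0.319, 0.948, -0.005], [0.948, -0.319, -0.002], [-0.004, -0.004, -1.0]]
force: [0.6, -0.7, -0.2]
finger_gap: 85.3
```

{"method": "step_arm", "body": {"plan": [{"dx": 0, "dy": 0, "dz": 0.3, "spin": 0, "claw": 0}, {"dx": 0, "dy": 0, "dz": 0, "spin": 0, "claw": 0}, {"dx": 0, "dy": 0, "dz": 0, "spin": 0, "claw": 0}]}}

```text
time_s: 3.7
ee_pos: [474.7, 252.1, 85.6]
tcp_rot: [[0.319, 0.948, 0.001], [0.948, -0.319, 0.0], [0.001, 0.001, -1.0]]
force: [0.7, -0.7, 0.4]
finger_gap: 85.3
```

Run:
```python
from h import *
go([474,250,71])
b=snap("side","s2.png")
c=cv2.resize(b[90:180,230:330],(800,720),interpolation=3)[:600,:,::-1].copy()
for z,col in((92,(255,0,0)),(114,(0,255,0)),(126,(0,255,255))):
    u=proj("side",[474,250,z]);cv2.circle(c,(int((u[0]-230)*8),int((u[1]-90)*8)),4,col,2)
cv2.imwrite("pics/c4.png",c)
```

```text
t 3.7 pos [474.7 252.1  85.6] ang 1.246 gap 85.3 F [ 0.68 -0.66  0.45] j [ 0.41  0.38  1.75 -0.    1.   -0.84] tilt [0.001 0.   ]
need dx,dy,dz cm [-0.22 -0.01  1.46] spin None
```

View pics/c4.png

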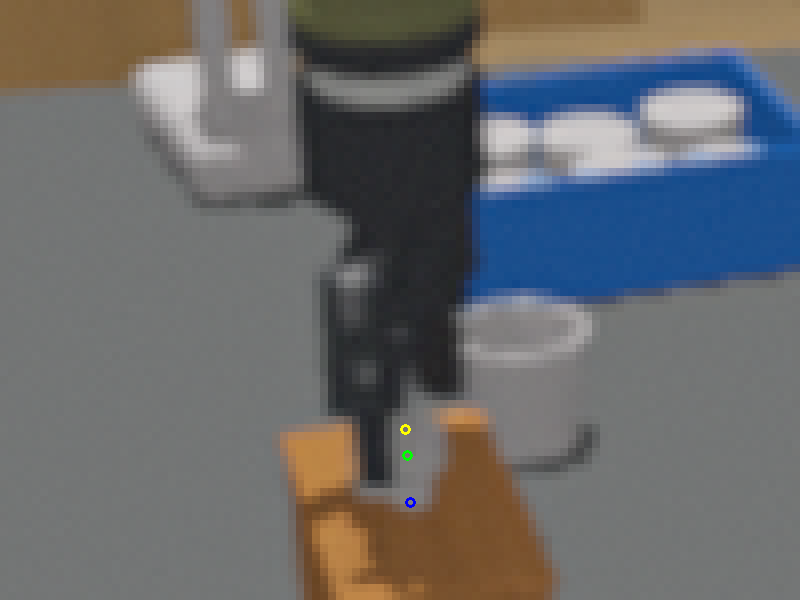

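Run:
```python
from h import *
for s,v in((-1,150.9),(1,138.8)):
    for d in(43,50):
        p=np.array([474.7,252,0.])+s*d*np.array([.319,.948,0]);zs=np.arange(60,200)
        z=min(zs,key=lambda z:abs(proj("side",[p[0],p[1],z])[1]-v));print(s,d,z,proj("side",[p[0],p[1],z]))
```

```text
-1 43 120 [277.40878872 150.97460322]
-1 50 124 [276.73286105 150.86657921]
1 43 122 [284.29578758 138.91849191]
1 50 119 [284.87954752 138.82146678]
```

{"method": "step_arm", "body": {"plan": [{"dx": 0, "dy": 0, "dz": 0.9, "spin": 0, "claw": 0}, {"dx": 0, "dy": 0, "dz": 0.7, "spin": 0, "claw": 0}, {"dx": 0, "dy": 0, "dz": 0, "spin": 0, "claw": 1}, {"dx": 0, "dy": 0, "dz": 0, "spin": 0, "claw": 1}, {"dx": 0, "dy": 0, "dz": 0, "spin": 0, "claw": 1}]}}

```text
time_s: 4.17
ee_pos: [474.3, 252.0, 69.4]
tcp_rot: [[0.319, 0.948, 0.0], [0.948, -0.319, 0.0], [0.0, 0.0, -1.0]]
force: [-4.3, 0.8, 26.3]
finger_gap: 51.9
```

{"method": "step_arm", "body": {"plan": [{"dx": 0, "dy": 0, "dz": 0, "spin": 0, "claw": 1}, {"dx": 0, "dy": 0, "dz": 0, "spin": 0, "claw": 1}, {"dx": 0, "dy": 0, "dz": 0, "spin": 0, "claw": 1}]}}

```text
time_s: 4.42
ee_pos: [475.3, 250.7, 72.5]
tcp_rot: [[0.318, 0.948, 0.003], [0.948, -0.318, -0.002], [-0.0, 0.004, -1.0]]
force: [-4.0, -6.2, 22.4]
finger_gap: 28.9
```

Run:
```python
from h import *
go([595,40,150])
```

```text
t 4.42 pos [475.3 250.7  72.5] ang 1.247 gap 28.9 F [-4.03 -6.18 22.35] j [ 0.41  0.4   1.77 -0.    0.97 -0.84] tilt [ 0.003 -0.002]
need dx,dy,dz cm [-16.17  18.07  -7.68] spin None
```

{"method": "step_arm", "body": {"plan": [{"dx": 0, "dy": 0, "dz": -0.4, "spin": 0, "claw": 1}, {"dx": 0, "dy": 0, "dz": -0.8, "spin": 0, "claw": 1}, {"dx": 0, "dy": 0, "dz": -1.5, "spin": 0, "claw": 1}, {"dx": 0, "dy": 0, "dz": -2.5, "spin": 0, "claw": 1}, {"dx": 0, "dy": 0, "dz": -2.5, "spin": 0, "claw": 1}]}}

```text
time_s: 4.83
ee_pos: [473.0, 251.5, 146.1]
tcp_rot: [[0.319, 0.948, -0.003], [0.948, -0.319, -0.001], [-0.002, -0.003, -1.0]]
force: [0.8, -0.5, -2.0]
finger_gap: 28.8
```

{"method": "step_arm", "body": {"plan": [{"dx": 0, "dy": 0, "dz": 0, "spin": 0, "claw": 1}, {"dx": 0, "dy": 0, "dz": 0, "spin": 0, "claw": 1}, {"dx": 0, "dy": 0, "dz": 0, "spin": 0, "claw": 1}]}}

```text
time_s: 5.08
ee_pos: [473.5, 251.6, 145.6]
tcp_rot: [[0.319, 0.948, -0.001], [0.948, -0.319, -0.0], [-0.001, -0.001, -1.0]]
force: [-0.3, -0.8, -3.0]
finger_gap: 28.6
```

Run:
```python
from h import *
go([595,40,150])
b=snap("side","s3.png")
c=cv2.resize(b[80:200,220:340],(600,600),interpolation=3)[:,:,::-1].copy()
cv2.imwrite("pics/c5.png",c)
```

```text
t 5.08 pos [473.5 251.6 145.6] ang 1.246 gap 28.6 F [-0.34 -0.83 -3.04] j [ 0.41  0.31  1.68  0.    1.15 -0.84] tilt [-0.001 -0.   ]
need dx,dy,dz cm [-16.18  18.27  -0.45] spin None
```

View pics/c5.png

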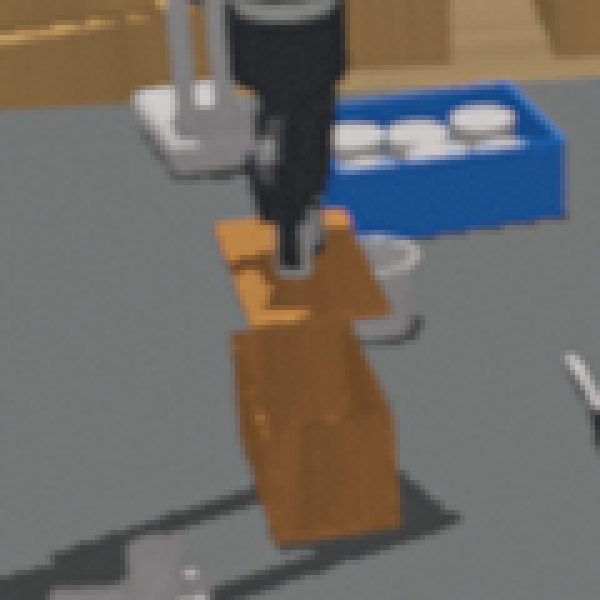

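The lid is held level and clear of the case (gap 28.6, about 3 N of weight). Carrying it to (595,40).

{"method": "step_arm", "body": {"plan": [{"dx": -1.5, "dy": 1.7, "dz": 0, "spin": 0, "claw": 1}, {"dx": -2.1, "dy": 2.4, "dz": 0, "spin": 0, "claw": 1}, {"dx": -2.1, "dy": 2.4, "dz": 0, "spin": 0, "claw": 1}, {"dx": -2.1, "dy": 2.4, "dz": 0, "spin": 0, "claw": 1}, {"dx": -2.1, "dy": 2.4, "dz": 0, "spin": 0, "claw": 1}]}}

```text
time_s: 5.55
ee_pos: [548.9, 120.7, 144.3]
tcp_rot: [[0.319, 0.948, -0.004], [0.948, -0.319, -0.0], [-0.002, -0.003, -1.0]]
force: [0.6, 1.0, -2.5]
finger_gap: 28.4
```

{"method": "step_arm", "body": {"plan": [{"dx": -2.1, "dy": 2.4, "dz": 0, "spin": 0, "claw": 1}, {"dx": -2.1, "dy": 2.4, "dz": 0, "spin": 0, "claw": 1}, {"dx": -2.1, "dy": 2.2, "dz": 1, "spin": 0, "claw": 1}, {"dx": 0, "dy": 0, "dz": 2.5, "spin": 0, "claw": 1}, {"dx": 0, "dy": 0, "dz": 2.5, "spin": 0, "claw": 1}]}}

```text
time_s: 5.97
ee_pos: [597.3, 37.8, 84.8]
tcp_rot: [[0.322, 0.947, 0.001], [0.947, -0.322, -0.0], [0.0, 0.001, -1.0]]
force: [-0.6, 0.1, -2.8]
finger_gap: 28.3
```

{"method": "step_arm", "body": {"plan": [{"dx": 0, "dy": 0, "dz": 2.5, "spin": 0, "claw": 1}, {"dx": 0, "dy": 0, "dz": 2, "spin": 0, "claw": 1}, {"dx": 0, "dy": 0, "dz": 1.5, "spin": 0, "claw": 1}, {"dx": 0, "dy": 0, "dz": 1, "spin": 0, "claw": 1}, {"dx": 0, "dy": 0, "dz": 0.5, "spin": 0, "claw": 1}]}}

```text
time_s: 6.38
ee_pos: [593.7, 39.9, 8.2]
tcp_rot: [[0.319, 0.948, -0.006], [0.948, -0.319, 0.0], [-0.002, -0.005, -1.0]]
force: [0.4, -0.7, -3.1]
finger_gap: 28.5
```

{"method": "step_arm", "body": {"plan": [{"dx": 0, "dy": 0, "dz": 0, "spin": 0, "claw": 1}, {"dx": 0, "dy": 0, "dz": 0, "spin": 0, "claw": 1}, {"dx": 0, "dy": 0, "dz": 0, "spin": 0, "claw": 1}]}}

```text
time_s: 6.63
ee_pos: [596.9, 40.0, 12.1]
tcp_rot: [[0.319, 0.948, 0.002], [0.948, -0.319, 0.0], [0.001, 0.002, -1.0]]
force: [0.6, -0.4, -2.5]
finger_gap: 28.6
```

Run:
```python
from h import *
go([595,40,-6])
b=snap("side","s4.png")
for z in(0,13,20,30): print(z,proj("side",[595,40,z]))
```

```text
t 6.63 pos [596.9  40.   12.1] ang 1.246 gap 28.6 F [ 0.65 -0.41 -2.5 ] j [-0.    0.54  1.69  0.    0.91 -1.25] tilt [0.002 0.   ]
need dx,dy,dz cm [-0.06 -0.18  1.81] spin None
0 [325.63459193 207.62592003]
13 [325.61660908 204.18651907]
20 [325.60684617 202.3192647 ]
30 [325.59280102 199.63298698]
```

{"method": "step_arm", "body": {"plan": [{"dx": 0, "dy": 0, "dz": 0.4, "spin": 0, "claw": 1}, {"dx": 0, "dy": 0, "dz": 0.4, "spin": 0, "claw": 1}, {"dx": 0, "dy": 0, "dz": 0.3, "spin": 0, "claw": 1}, {"dx": 0, "dy": 0, "dz": 0.2, "spin": 0, "claw": 1}, {"dx": 0, "dy": 0, "dz": 0, "spin": 0, "claw": 1}]}}

```text
time_s: 7.1
ee_pos: [595.4, 39.9, -2.3]
tcp_rot: [[0.319, 0.948, -0.001], [0.948, -0.319, -0.0], [-0.0, -0.001, -1.0]]
force: [-0.2, -0.4, -2.1]
finger_gap: 28.7
```

{"method": "step_arm", "body": {"plan": [{"dx": 0, "dy": 0, "dz": 0.2, "spin": 0, "claw": 1}, {"dx": 0, "dy": 0, "dz": 0.2, "spin": 0, "claw": 1}, {"dx": 0, "dy": 0, "dz": 0, "spin": 0, "claw": 1}]}}

```text
time_s: 7.35
ee_pos: [595.8, 39.9, -6.1]
tcp_rot: [[0.319, 0.948, -0.0], [0.948, -0.319, -0.0], [-0.0, -0.0, -1.0]]
force: [0.4, 0.9, -2.5]
finger_gap: 28.4
```

{"method": "step_arm", "body": {"plan": [{"dx": 0, "dy": 0, "dz": 0.2, "spin": 0, "claw": 1}, {"dx": 0, "dy": 0, "dz": 0, "spin": 0, "claw": 1}]}}

```text
time_s: 7.52
ee_pos: [596.0, 39.9, -6.5]
tcp_rot: [[0.319, 0.948, 0.0], [0.948, -0.319, -0.0], [0.0, 0.0, -1.0]]
force: [-2.9, -0.6, 6.9]
finger_gap: 28.8
```

{"method": "step_arm", "body": {"plan": [{"dx": 0, "dy": 0, "dz": 0.2, "spin": 0, "claw": 1}, {"dx": 0, "dy": 0, "dz": 0, "spin": 0, "claw": 1}]}}

```text
time_s: 7.68
ee_pos: [596.1, 39.9, -6.5]
tcp_rot: [[0.319, 0.948, 0.001], [0.948, -0.319, -0.0], [0.0, 0.001, -1.0]]
force: [-6.3, 0.1, 20.4]
finger_gap: 28.6
```

Run:
```python
from h import *
go([595,40,-6])
a=imaging.read_camera("side")[:,:,::-1];cv2.imwrite("pics/s5.png",a)
h=cv2.cvtColor(a,cv2.COLOR_BGR2HSV);m=cv2.inRange(h,(5,100,40),(20,255,255));m[:175]=0;m[230:]=0;m[:,295:296]=0
m[:,:301]=0;m[:,375:]=0
y,x=np.nonzero(m);i=y.argmax();print("lowest lid px",x[i],y[i],"->",ray("side",x[i],y[i],0),x.min(),x.max(),y.min())
```

```text
t 7.68 pos [596.1  39.9  -6.5] ang 1.246 gap 28.6 F [-6.25  0.14 20.39] j [-0.    0.57  1.71 -0.    0.87 -1.25] tilt [ 0.001 -0.   ]
need dx,dy,dz cm [-0.03 -0.1  -0.05] spin None
lowest lid px 319 222 -> [565.18749661 -30.48280034   0.        ] 307 347 189
```

Contact came at reading −6.5, exactly as predicted from the case grasp, so the z offset is constant. Release, rise, spin to the rack's direction and go to the first box.

{"method": "step_arm", "body": {"plan": [{"dx": 0, "dy": 0, "dz": -0.3, "spin": 0, "claw": 1}, {"dx": 0, "dy": 0, "dz": 0, "spin": 0, "claw": 0}, {"dx": 0, "dy": 0, "dz": 0, "spin": 0, "claw": 0}, {"dx": 0, "dy": 0, "dz": 0, "spin": 0, "claw": 0}, {"dx": 0, "dy": 0, "dz": 0, "spin": 0, "claw": 0}]}}

```text
time_s: 8.15
ee_pos: [596.0, 39.9, -7.1]
tcp_rot: [[0.319, 0.948, -0.0], [0.948, -0.319, -0.0], [-0.0, -0.0, -1.0]]
force: [-0.8, -0.4, -0.0]
finger_gap: 75.8
```

{"method": "step_arm", "body": {"plan": [{"dx": 0, "dy": 0, "dz": 0, "spin": 0, "claw": 0}, {"dx": 0, "dy": 0, "dz": -2, "spin": 0, "claw": 0}, {"dx": 0, "dy": 0, "dz": -3, "spin": 0, "claw": 0}, {"dx": 0, "dy": 0, "dz": -3.5, "spin": 0.11, "claw": 0}, {"dx": 0, "dy": 0, "dz": -2.5, "spin": 0.11, "claw": 0}]}}

```text
time_s: 8.57
ee_pos: [596.5, 39.9, 105.0]
tcp_rot: [[0.523, 0.853, 0.001], [0.853, -0.523, -0.0], [0.0, 0.001, -1.0]]
force: [1.2, 1.0, 0.3]
finger_gap: 85.6
```

{"method": "step_arm", "body": {"plan": [{"dx": 0, "dy": 0, "dz": 0, "spin": 0.12, "claw": 0}, {"dx": 0, "dy": 0, "dz": 0, "spin": 0.12, "claw": 0}, {"dx": 0, "dy": 0, "dz": 0, "spin": 0.12, "claw": 0}, {"dx": 0, "dy": 0, "dz": 0, "spin": 0.12, "claw": 0}, {"dx": 0, "dy": 0, "dz": 0, "spin": 0.12, "claw": 0}]}}

```text
time_s: 8.98
ee_pos: [595.8, 39.9, 103.0]
tcp_rot: [[0.913, 0.408, -0.0], [0.408, -0.913, 0.0], [-0.0, -0.0, -1.0]]
force: [0.0, -1.1, 0.0]
finger_gap: 85.3
```

{"method": "step_arm", "body": {"plan": [{"dx": 0, "dy": 0, "dz": 0, "spin": 0.12, "claw": 0}, {"dx": 0, "dy": 0, "dz": 0, "spin": 0.12, "claw": 0}, {"dx": 0, "dy": 0, "dz": 0, "spin": 0.12, "claw": 0}, {"dx": -1, "dy": 3.5, "dz": 0, "spin": 0, "claw": 0}, {"dx": -1, "dy": 3.5, "dz": 0, "spin": 0, "claw": 0}]}}

```text
time_s: 9.4
ee_pos: [580.9, -30.3, 102.8]
tcp_rot: [[0.998, 0.07, 0.0], [0.07, -0.998, 0.0], [0.0, -0.0, -1.0]]
force: [-0.1, -0.9, -0.1]
finger_gap: 85.8
```

{"method": "step_arm", "body": {"plan": [{"dx": -1, "dy": 3.5, "dz": 0, "spin": 0, "claw": 0}, {"dx": -1, "dy": 3.5, "dz": 0, "spin": 0, "claw": 0}, {"dx": -1, "dy": 3.5, "dz": 0, "spin": 0, "claw": 0}, {"dx": -1, "dy": 3.5, "dz": 0, "spin": 0, "claw": 0}, {"dx": 0, "dy": 0, "dz": 0, "spin": 0, "claw": 0}]}}

```text
time_s: 9.82
ee_pos: [548.9, -179.9, 103.0]
tcp_rot: [[0.998, 0.061, -0.0], [0.061, -0.998, -0.003], [-0.0, 0.003, -1.0]]
force: [0.8, -0.7, 1.0]
finger_gap: 85.4
```

Run:
```python
from h import *
go([548,-176,5],0.07)
a=snap("top","t6.png");b=snap("side","s6.png")
o=np.zeros((600,800,3),np.uint8);o[:300]=cv2.resize(a[165:285,180:500],(800,300),interpolation=3);o[300:,:500]=cv2.resize(b[130:310,190:490],(500,300),interpolation=3)
cv2.imwrite("pics/c6.png",o[:,:,::-1])
```

```text
t 9.82 pos [ 548.9 -179.9  103. ] ang 0.061 gap 85.4 F [ 0.78 -0.68  0.97] j [-0.39  0.41  1.65 -0.    1.08 -0.45] tilt [-0.    -0.003]
need dx,dy,dz cm [-0.07 -0.43  9.8 ] spin -0.009
```

View pics/c6.png

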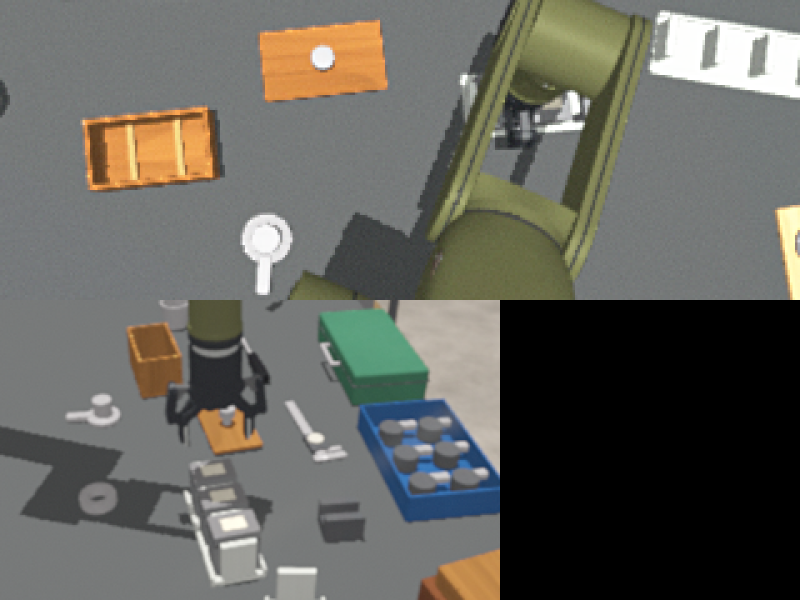

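Top view: the lid lies flat at crop (323,60), the case is open with two ribs at (150,150), and the gripper straddles the first box. Nothing else is disturbed. Descending.

{"method": "step_arm", "body": {"plan": [{"dx": -0.2, "dy": 0.1, "dz": 2, "spin": 0, "claw": 0}, {"dx": 0, "dy": 0, "dz": 2.5, "spin": 0, "claw": 0}, {"dx": 0, "dy": 0, "dz": 2.5, "spin": 0, "claw": 0}, {"dx": 0, "dy": 0, "dz": 1.5, "spin": 0, "claw": 0}, {"dx": 0, "dy": 0, "dz": 1, "spin": 0, "claw": 0}]}}

```text
time_s: 10.33
ee_pos: [546.8, -172.5, 6.1]
tcp_rot: [[0.998, 0.068, -0.003], [0.068, -0.998, 0.002], [-0.003, -0.002, -1.0]]
force: [-0.3, 0.8, 0.7]
finger_gap: 85.7
```

{"method": "step_arm", "body": {"plan": [{"dx": 0, "dy": 0, "dz": 0, "spin": 0, "claw": 0}, {"dx": 0, "dy": 0, "dz": 0, "spin": 0, "claw": 1}, {"dx": 0, "dy": 0, "dz": 0, "spin": 0, "claw": 1}, {"dx": 0, "dy": 0, "dz": 0, "spin": 0, "claw": 1}, {"dx": 0, "dy": 0, "dz": 0, "spin": 0, "claw": 1}], "squeeze": 40}}

```text
time_s: 10.75
ee_pos: [545.0, -173.7, 8.8]
tcp_rot: [[0.998, 0.067, -0.005], [0.067, -0.998, 0.001], [-0.005, -0.001, -1.0]]
force: [-5.9, 0.0, -0.1]
finger_gap: 65.5
```

{"method": "step_arm", "body": {"plan": [{"dx": 0, "dy": 0, "dz": 0, "spin": 0, "claw": 1}, {"dx": 0, "dy": 0, "dz": 0, "spin": 0, "claw": 1}, {"dx": 0, "dy": 0, "dz": 0, "spin": 0, "claw": 1}]}}

```text
time_s: 11.0
ee_pos: [545.0, -173.7, 8.8]
tcp_rot: [[0.998, 0.067, -0.005], [0.067, -0.998, 0.001], [-0.005, -0.001, -1.0]]
force: [-6.0, 0.8, 0.4]
finger_gap: 65.7
```

Run:
```python
from h import *
go([548,-176,5],0.07)
# case from t6 (true px)
a=cv2.imread("pics/t6.png");h=cv2.cvtColor(a,cv2.COLOR_BGR2HSV)
m=cv2.inRange(h,(5,80,40),(22,255,255))
def rect(x0,x1,y0,y1,z,nm):
    w=np.zeros_like(m);w[y0:y1,x0:x1]=m[y0:y1,x0:x1];w=cv2.morphologyEx(w,cv2.MORPH_CLOSE,np.ones((7,7)))
    c=max(cv2.findContours(w,0,1)[0],key=cv2.contourArea);r=cv2.minAreaRect(c)
    P=np.array([ray("top",*p,z)[:2] for p in cv2.boxPoints(r)]);print(nm,r,P.mean(0).round(1),[np.linalg.norm(P[i]-P[i-1]).round(1) for i in range(4)])
    for i in range(4):
        d=P[i]-P[i-1];print(np.linalg.norm(d).round(),"ang",((np.arctan2(d[1],d[0])+.8)%(np.pi/2)-.8).round(3))
rect(205,275,200,250,84,"case");rect(278,345,165,212,13,"lid")
```

```text
t 11.0 pos [ 545.  -173.7    8.8] ang 0.067 gap 65.7 F [-5.99  0.79  0.36] j [-0.38  0.53  1.75 -0.    0.87 -0.45] tilt [-0.005  0.001]
need dx,dy,dz cm [0.29 0.25 0.37] spin -0.003
case ((239.86712646484375, 224.17752075195312), (29.58660316467285, 52.862548828125), 83.79655456542969) [473.1 247. ] [np.float64(90.0), np.float64(160.6), np.float64(90.2), np.float64(159.5)]
90.0 ang 0.151
161.0 ang 0.129
90.0 ang 0.139
160.0 ang 0.128
lid ((308.58538818359375, 188.768310546875), (28.380905151367188, 49.36289978027344), 83.6598129272461) [595.9  41.1] [np.float64(92.0), np.float64(159.3), np.float64(92.2), np.float64(158.2)]
92.0 ang 0.136
159.0 ang 0.133
92.0 ang 0.124
158.0 ang 0.132
```

{"method": "step_arm", "body": {"plan": [{"dx": -0.3, "dy": 0, "dz": -0.3, "spin": 0, "claw": 1}, {"dx": 0, "dy": 0, "dz": -0.7, "spin": 0, "claw": 1}, {"dx": 0, "dy": 0, "dz": -0.8, "spin": 0, "claw": 1}, {"dx": 0, "dy": 0, "dz": 0, "spin": 0, "claw": 1}, {"dx": 0, "dy": 0, "dz": 0, "spin": 0, "claw": 1}]}}

```text
time_s: 11.42
ee_pos: [546.6, -175.4, 27.6]
tcp_rot: [[0.998, 0.066, 0.003], [0.066, -0.998, -0.001], [0.003, 0.001, -1.0]]
force: [0.1, -0.2, -6.2]
finger_gap: 65.4
```

{"method": "step_arm", "body": {"plan": [{"dx": 0, "dy": 0, "dz": 0, "spin": 0, "claw": 1}, {"dx": 0, "dy": 0, "dz": 0, "spin": 0, "claw": 1}]}}

```text
time_s: 11.58
ee_pos: [545.0, -174.8, 26.2]
tcp_rot: [[0.998, 0.066, -0.0], [0.066, -0.998, 0.0], [-0.0, -0.0, -1.0]]
force: [-0.7, 0.8, -6.6]
finger_gap: 65.4
```

{"method": "step_arm", "body": {"plan": [{"dx": 0, "dy": 0, "dz": 0, "spin": 0, "claw": 1}]}}

```text
time_s: 11.67
ee_pos: [544.8, -174.8, 25.9]
tcp_rot: [[0.998, 0.066, -0.001], [0.066, -0.998, 0.0], [-0.001, -0.0, -1.0]]
force: [-0.5, 0.5, -6.5]
finger_gap: 65.6
```

6.5 N, i.e. 0.65 kg, so this first box is the heavy one. An empty box would read about 1.8 N. I'll lift it out and carry it to a clear spot at about (470,-20).

{"method": "step_arm", "body": {"plan": [{"dx": 0, "dy": 0, "dz": -1, "spin": 0, "claw": 1}, {"dx": 0, "dy": 0, "dz": -2, "spin": 0, "claw": 1}, {"dx": 0, "dy": 0, "dz": -2.5, "spin": 0, "claw": 1}, {"dx": 0, "dy": 0, "dz": -2.5, "spin": 0, "claw": 1}, {"dx": 0, "dy": 0, "dz": -1, "spin": 0, "claw": 1}], "squeeze": 50}}

```text
time_s: 12.08
ee_pos: [547.0, -175.7, 120.0]
tcp_rot: [[0.998, 0.066, 0.005], [0.066, -0.998, -0.002], [0.005, 0.002, -1.0]]
force: [0.4, 0.8, -4.9]
finger_gap: 65.3
```

{"method": "step_arm", "body": {"plan": [{"dx": 0, "dy": 0, "dz": 0, "spin": -0.03, "claw": 1}, {"dx": 0, "dy": 0, "dz": 0, "spin": -0.037, "claw": 1}, {"dx": -0.5, "dy": -1.5, "dz": 0, "spin": 0, "claw": 1}, {"dx": -0.9, "dy": -2.7, "dz": 0, "spin": 0, "claw": 1}, {"dx": -0.9, "dy": -2.7, "dz": 0, "spin": 0, "claw": 1}]}}

```text
time_s: 12.5
ee_pos: [512.5, -109.2, 115.9]
tcp_rot: [[0.991, 0.13, -0.0], [0.13, -0.991, 0.0], [-0.0, -0.0, -1.0]]
force: [-0.3, 0.7, -5.3]
finger_gap: 65.5
```

{"method": "step_arm", "body": {"plan": [{"dx": -0.9, "dy": -2.7, "dz": 0, "spin": 0, "claw": 1}, {"dx": -0.9, "dy": -2.7, "dz": 0, "spin": 0, "claw": 1}, {"dx": -0.9, "dy": -2.7, "dz": 0, "spin": 0, "claw": 1}, {"dx": -0.4, "dy": -1.3, "dz": 0, "spin": 0, "claw": 1}, {"dx": 0, "dy": 0, "dz": 1, "spin": 0, "claw": 1}]}}

```text
time_s: 12.92
ee_pos: [467.8, -17.5, 107.1]
tcp_rot: [[0.991, 0.135, -0.0], [0.135, -0.991, 0.001], [0.0, -0.001, -1.0]]
force: [-0.4, -0.4, -5.6]
finger_gap: 65.4
```

{"method": "step_arm", "body": {"plan": [{"dx": 0, "dy": 0, "dz": 2.5, "spin": 0, "claw": 1}, {"dx": 0, "dy": 0, "dz": 2.5, "spin": 0, "claw": 1}, {"dx": 0, "dy": 0, "dz": 2, "spin": 0, "claw": 1}, {"dx": 0, "dy": 0, "dz": 1, "spin": 0, "claw": 1}, {"dx": 0, "dy": 0, "dz": 0, "spin": 0, "claw": 1}]}}

```text
time_s: 13.33
ee_pos: [467.6, -20.1, 24.0]
tcp_rot: [[0.991, 0.133, -0.005], [0.133, -0.991, 0.001], [-0.005, -0.001, -1.0]]
force: [-1.1, -0.4, -5.1]
finger_gap: 65.5
```

{"method": "step_arm", "body": {"plan": [{"dx": 0, "dy": 0, "dz": 0, "spin": 0, "claw": 1}, {"dx": 0, "dy": 0, "dz": 0, "spin": 0, "claw": 1}]}}

```text
time_s: 13.5
ee_pos: [470.7, -20.6, 26.8]
tcp_rot: [[0.991, 0.133, 0.001], [0.133, -0.991, -0.0], [0.001, 0.0, -1.0]]
force: [-0.3, -0.7, -5.3]
finger_gap: 65.1
```

{"method": "step_arm", "body": {"plan": [{"dx": 0, "dy": 0, "dz": 0.8, "spin": 0, "claw": 1}, {"dx": 0, "dy": 0, "dz": 0.7, "spin": 0, "claw": 1}, {"dx": 0, "dy": 0, "dz": 0.5, "spin": 0, "claw": 1}, {"dx": 0, "dy": 0, "dz": 0.2, "spin": 0, "claw": 1}, {"dx": 0, "dy": 0, "dz": 0, "spin": 0, "claw": 1}]}}

```text
time_s: 13.92
ee_pos: [469.2, -20.4, 3.6]
tcp_rot: [[0.991, 0.133, -0.001], [0.133, -0.991, 0.0], [-0.001, -0.0, -1.0]]
force: [0.1, 0.1, -6.1]
finger_gap: 65.5
```

{"method": "step_arm", "body": {"plan": [{"dx": 0, "dy": 0, "dz": 0.2, "spin": 0, "claw": 1}, {"dx": 0, "dy": 0, "dz": 0, "spin": 0, "claw": 1}]}}

```text
time_s: 14.08
ee_pos: [469.9, -20.5, 2.0]
tcp_rot: [[0.991, 0.133, -0.0], [0.133, -0.991, -0.0], [-0.0, -0.0, -1.0]]
force: [-1.0, -0.8, -5.5]
finger_gap: 65.2
```

{"method": "step_arm", "body": {"plan": [{"dx": 0, "dy": 0, "dz": 0.2, "spin": 0, "claw": 1}, {"dx": 0, "dy": 0, "dz": 0, "spin": 0, "claw": 1}]}}

```text
time_s: 14.25
ee_pos: [470.3, -20.6, 0.8]
tcp_rot: [[0.991, 0.133, 0.001], [0.133, -0.991, -0.0], [0.001, 0.0, -1.0]]
force: [-0.8, 0.8, 0.8]
finger_gap: 65.5
```

Set down at 0.8, exactly as predicted. Release, rise, turn a quarter, re-grip.

{"method": "step_arm", "body": {"plan": [{"dx": 0, "dy": 0, "dz": 0, "spin": 0, "claw": 0}, {"dx": 0, "dy": 0, "dz": 0, "spin": 0, "claw": 0}, {"dx": 0, "dy": 0, "dz": 0, "spin": 0, "claw": 0}, {"dx": 0, "dy": 0, "dz": 0, "spin": 0, "claw": 0}, {"dx": 0, "dy": 0, "dz": -1, "spin": 0, "claw": 0}]}}

```text
time_s: 14.67
ee_pos: [468.9, -20.4, 9.3]
tcp_rot: [[0.991, 0.133, -0.003], [0.133, -0.991, 0.0], [-0.002, -0.001, -1.0]]
force: [-0.2, -0.3, -0.3]
finger_gap: 85.3
```

{"method": "step_arm", "body": {"plan": [{"dx": 0, "dy": 0, "dz": -2, "spin": 0, "claw": 0}, {"dx": 0, "dy": 0, "dz": -3, "spin": 0, "claw": 0}, {"dx": 0, "dy": 0, "dz": -2, "spin": 0, "claw": 0}, {"dx": 0, "dy": 0, "dz": 0, "spin": -0.12, "claw": 0}, {"dx": 0, "dy": 0, "dz": 0, "spin": -0.12, "claw": 0}]}}

```text
time_s: 15.08
ee_pos: [471.5, -20.7, 82.1]
tcp_rot: [[0.929, 0.37, 0.004], [0.37, -0.929, -0.001], [0.004, 0.002, -1.0]]
force: [-0.4, 0.7, -1.2]
finger_gap: 85.4
```

{"method": "step_arm", "body": {"plan": [{"dx": 0, "dy": 0, "dz": 0, "spin": -0.12, "claw": 0}, {"dx": 0, "dy": 0, "dz": 0, "spin": -0.12, "claw": 0}, {"dx": 0, "dy": 0, "dz": 0, "spin": -0.12, "claw": 0}, {"dx": 0, "dy": 0, "dz": 0, "spin": -0.12, "claw": 0}, {"dx": 0, "dy": 0, "dz": 0, "spin": -0.12, "claw": 0}]}}

```text
time_s: 15.5
ee_pos: [469.9, -20.5, 80.3]
tcp_rot: [[0.558, 0.83, 0.0], [0.83, -0.558, -0.0], [0.0, 0.0, -1.0]]
force: [-0.1, -0.2, 1.2]
finger_gap: 85.6
```

{"method": "step_arm", "body": {"plan": [{"dx": 0, "dy": 0, "dz": 0, "spin": -0.12, "claw": 0}, {"dx": 0, "dy": 0, "dz": 0, "spin": -0.12, "claw": 0}, {"dx": 0, "dy": 0, "dz": 0, "spin": -0.12, "claw": 0}, {"dx": 0, "dy": 0, "dz": 0, "spin": -0.12, "claw": 0}, {"dx": 0, "dy": 0, "dz": 0, "spin": -0.12, "claw": 0}]}}

```text
time_s: 15.92
ee_pos: [469.9, -20.5, 80.3]
tcp_rot: [[-0.008, 1.0, 0.0], [1.0, 0.008, -0.0], [-0.0, 0.0, -1.0]]
force: [-0.4, 0.1, 0.2]
finger_gap: 85.4
```

{"method": "step_arm", "body": {"plan": [{"dx": 0, "dy": 0, "dz": 0, "spin": -0.12, "claw": 0}, {"dx": 0, "dy": 0, "dz": 0, "spin": 0, "claw": 0}, {"dx": 0, "dy": 0, "dz": 0, "spin": 0, "claw": 0}]}}

```text
time_s: 16.17
ee_pos: [469.9, -20.5, 80.3]
tcp_rot: [[-0.119, 0.993, 0.0], [0.993, 0.119, -0.0], [-0.0, 0.0, -1.0]]
force: [0.4, -1.3, 0.1]
finger_gap: 85.2
```

Run:
```python
from h import *
go([470,-20.5,3],0.133+np.pi/2)
b=snap("side","s7.png");a=snap("top","t7.png")
o=np.zeros((600,800,3),np.uint8);o[:300]=cv2.resize(a[165:285,180:500],(800,300),interpolation=3);o[300:,:500]=cv2.resize(b[130:310,190:490],(500,300),interpolation=3)
cv2.imwrite("pics/c7.png",o[:,:,::-1])
```

```text
t 16.17 pos [469.9 -20.5  80.3] ang 1.69 gap 85.2 F [ 0.36 -1.3   0.08] j [-0.13  0.31  1.9  -0.    0.93 -1.82] tilt [ 0. -0.]
need dx,dy,dz cm [0.   0.01 7.73] spin -0.014
```

View pics/c7.png

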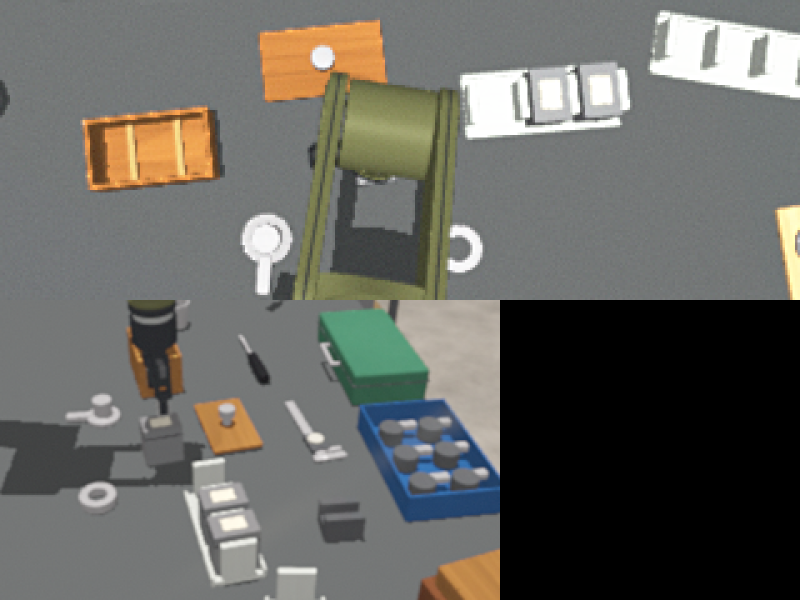

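Picture: the box stands upright on the plate, both empties are still in the rack, and the lid is flat. Re-gripping on the wide faces. Meanwhile I'll measure the seat from the ribs.

{"method": "step_arm", "body": {"plan": [{"dx": 0, "dy": 0, "dz": 2.5, "spin": -0.01, "claw": 0}, {"dx": 0, "dy": 0, "dz": 2.5, "spin": 0, "claw": 0}, {"dx": 0, "dy": 0, "dz": 1.7, "spin": 0, "claw": 0}, {"dx": 0, "dy": 0, "dz": 1, "spin": 0, "claw": 0}, {"dx": 0, "dy": 0, "dz": 0, "spin": 0, "claw": 0}]}}

```text
time_s: 16.68
ee_pos: [468.1, -20.3, 1.3]
tcp_rot: [[-0.13, 0.992, -0.005], [0.992, 0.13, 0.001], [0.001, -0.004, -1.0]]
force: [-0.4, -0.8, 0.2]
finger_gap: 85.2
```

{"method": "step_arm", "body": {"plan": [{"dx": 0, "dy": 0, "dz": 0, "spin": 0, "claw": 1}, {"dx": 0, "dy": 0, "dz": 0, "spin": 0, "claw": 1}, {"dx": 0, "dy": 0, "dz": 0, "spin": 0, "claw": 1}, {"dx": 0, "dy": 0, "dz": 0, "spin": 0, "claw": 1}, {"dx": 0, "dy": 0, "dz": 0, "spin": 0, "claw": 1}]}}

```text
time_s: 17.1
ee_pos: [471.3, -21.2, 4.5]
tcp_rot: [[-0.132, 0.991, 0.003], [0.991, 0.132, -0.001], [-0.002, 0.003, -1.0]]
force: [-0.1, -3.5, 6.3]
finger_gap: 45.7
```

{"method": "step_arm", "body": {"plan": [{"dx": 0, "dy": 0, "dz": 0, "spin": 0, "claw": 1}, {"dx": 0, "dy": 0, "dz": 0, "spin": 0, "claw": 1}, {"dx": 0, "dy": 0, "dz": 0, "spin": 0, "claw": 1}]}}

```text
time_s: 17.35
ee_pos: [471.3, -21.2, 4.4]
tcp_rot: [[-0.132, 0.991, 0.003], [0.991, 0.132, -0.001], [-0.002, 0.003, -1.0]]
force: [-0.2, -3.3, 5.7]
finger_gap: 45.5
```

Run:
```python
from h import *
go([475,250.5,120],0.133+np.pi/2)
a=(cv2.imread("pics/t7.png").astype(float)+cv2.imread("pics/t6.png"))/2
g=a[:,:,0]  # blue: lighter wood
for x0,x1 in((227,239),(246,258)):
    pts=[]
    for v in range(216,236):
        w=np.clip(g[v,x0:x1]-np.percentile(g[v,x0:x1],40),0,None)
        pts.append((v,x0+(w*np.arange(x1-x0)).sum()/w.sum()))
    pts=np.array(pts);f=np.polyfit(pts[:,0],pts[:,1],1)
    p=[ray("top",np.polyval(f,v),v,18) for v in(217,224,235)];print("rib",f,np.abs(np.polyval(f,pts[:,0])-pts[:,1]).mean().round(2),np.round(p,1).tolist())
for v in(218,224,232): print(g[v,208:272].astype(int))
for u in(236,243,248): print("col",u,g[202:246,u].astype(int))
for p in([475,250.5,6],[475,250.5,84]): print(proj("top",p))
```

```text
t 17.35 pos [471.3 -21.2   4.4] ang 1.703 gap 45.5 F [-0.21 -3.28  5.7 ] j [-0.13  0.44  1.98 -0.    0.73 -1.84] tilt [ 0.003 -0.001]
need dx,dy,dz cm [ 26.86   3.99 -11.58] spin -0.001
rib [8.60417586e-02 2.12920188e+02] 0.16 [[499.4, 284.1, 18.0], [477.2, 281.3, 18.0], [442.4, 277.0, 18.0]]
rib [9.88817885e-02 2.28984283e+02] 0.11 [[500.6, 224.2, 18.0], [478.4, 221.2, 18.0], [443.6, 216.6, 18.0]]
[119 119 119 122 117  89  71  52  38  39  36  37  41  48  77  76  78  77
  70  75  71  73  90 140 137  97  72  75  77  78  76  73  73  76  75  74
  75  79  80  78  77  95 140 135  99  82  82  83  83  82  80  83  82  84
  84  84  37  41  52  82 122 122 124 122]
[121 118 120 123 120 117  93  72  39  35  37  33  40  45  53  79  81  76
  78  79  79  76  83 114 140 133  64  81  87  87  87  86  86  89  83  88
  81  84  80  80  83  86 117 143 136  68  76  82  83  83  83  85  83  83
  73  72  47  34  50  65  81 123 127 120]
[121 119 119 122 120 117  98  67  61  36  37  34  35  45  48  75  76  76
  76  71  79  72  73  86 128 143 117  55  75  79  76  78  78  80  77  79
  76  76  73  80  78  72  87 128 142 122  55  74  78  77  77  79  79  76
  81  81  78  41  37  51  64  81 123 122]
col 236 [120 121 120 120 121 122 122 118  89  67  44  36  46  76  72  71  77  76
  75  81  85  84  87  85  80  84  86  77  72  71  75  75  75  76  76  80
  80  50  95 122 122 120 123 119]
col 243 [119 122 120 121 120 122 118  96  74  64  34  40  61  74  70  71  74  78
  84  83  84  83  88  82  84  87  87  81  73  73  79  78  81  80  81  73
  41  69 125 119 119 121 120 120]
col 248 [120 121 122 120 120 123 116  87  69  35  34  54  79  78  77  78  77  80
  81  82  82  81  83  80  85  84  83  77  76  75  78  76  76  68  73  50
  66 123 123 119 121 118 123 119]
[242.40813079 225.12524487]
[238.76950682 223.48743138]
```

Ribs are 60.1 mm apart as given, and the seat centre is about (475,251) with yaw about 0.13. This agrees with the knob and case measurements. Lift and carry.

{"method": "step_arm", "body": {"plan": [{"dx": 0, "dy": 0, "dz": -0.5, "spin": 0, "claw": 1}, {"dx": 0, "dy": 0, "dz": -1.5, "spin": 0, "claw": 1}, {"dx": 0, "dy": 0, "dz": -3, "spin": 0, "claw": 1}, {"dx": 0, "dy": 0, "dz": -3, "spin": 0, "claw": 1}, {"dx": 0, "dy": 0, "dz": -3, "spin": 0, "claw": 1}], "squeeze": 60}}

```text
time_s: 17.77
ee_pos: [467.8, -19.8, 113.5]
tcp_rot: [[-0.131, 0.991, -0.004], [0.991, 0.132, 0.001], [0.002, -0.004, -1.0]]
force: [1.6, -0.3, -6.2]
finger_gap: 45.4
```

{"method": "step_arm", "body": {"plan": [{"dx": 1.5, "dy": 0.2, "dz": -0.5, "spin": 0, "claw": 1}, {"dx": 3, "dy": 0.5, "dz": 0, "spin": 0, "claw": 1}, {"dx": 3.5, "dy": 0.5, "dz": 0, "spin": 0, "claw": 1}, {"dx": 3.5, "dy": 0.5, "dz": 0, "spin": 0, "claw": 1}, {"dx": 3.5, "dy": 0.5, "dz": 0, "spin": 0, "claw": 1}]}}

```text
time_s: 18.18
ee_pos: [470.0, 132.4, 117.8]
tcp_rot: [[-0.13, 0.991, -0.003], [0.991, 0.13, 0.0], [0.001, -0.003, -1.0]]
force: [0.6, -0.3, -6.0]
finger_gap: 45.2
```

{"method": "step_arm", "body": {"plan": [{"dx": 3.5, "dy": 0.5, "dz": 0, "spin": 0, "claw": 1}, {"dx": 3.5, "dy": 0.5, "dz": 0, "spin": 0, "claw": 1}, {"dx": 3, "dy": 0.5, "dz": 0, "spin": 0, "claw": 1}, {"dx": 1.5, "dy": 0.3, "dz": 0, "spin": 0, "claw": 1}, {"dx": 0, "dy": 0, "dz": 0, "spin": 0, "claw": 1}]}}

```text
time_s: 18.6
ee_pos: [473.7, 251.4, 117.6]
tcp_rot: [[-0.135, 0.991, -0.001], [0.991, 0.135, 0.002], [0.002, -0.001, -1.0]]
force: [-0.1, -0.8, -5.6]
finger_gap: 45.4
```

{"method": "step_arm", "body": {"plan": [{"dx": 0, "dy": 0, "dz": 0, "spin": 0, "claw": 1}, {"dx": 0, "dy": 0, "dz": 0, "spin": 0, "claw": 1}, {"dx": 0, "dy": 0, "dz": 0, "spin": 0, "claw": 1}]}}

```text
time_s: 18.85
ee_pos: [473.5, 246.2, 117.7]
tcp_rot: [[-0.131, 0.991, -0.002], [0.991, 0.131, -0.001], [-0.001, -0.002, -1.0]]
force: [-1.1, -0.5, -6.5]
finger_gap: 45.9
```

Run:
```python
from h import *
go([475,251,9],0.132+np.pi/2)
b=snap("side","s8.png")
c=cv2.resize(b[80:200,220:340],(600,600),interpolation=3)[:,:,::-1].copy()
cv2.imwrite("pics/c8.png",c)
```

```text
t 18.85 pos [473.5 246.2 117.7] ang 1.702 gap 45.9 F [-1.08 -0.5  -6.47] j [ 0.4   0.34  1.72 -0.    1.08 -1.3 ] tilt [-0.002 -0.001]
need dx,dy,dz cm [ 0.46  0.23 10.87] spin -0.001
```

View pics/c8.png

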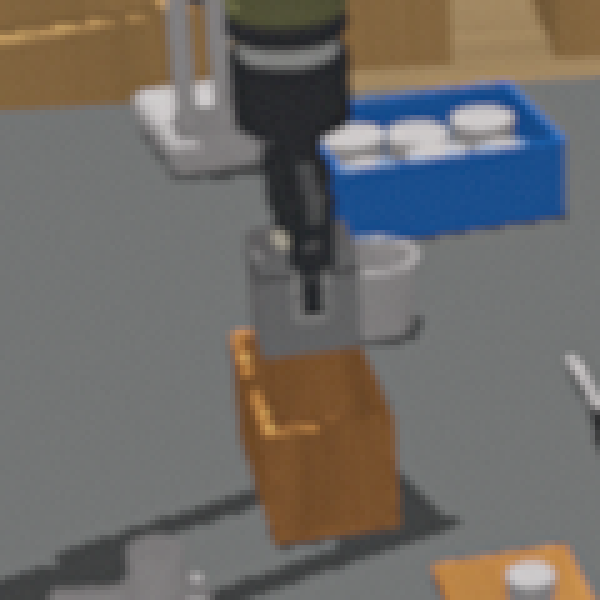

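Box upright above the open case, finger centred on its face. Correct by a few mm, settle, then lower.

{"method": "step_arm", "body": {"plan": [{"dx": 0.4, "dy": 0.2, "dz": 1, "spin": 0, "claw": 1}, {"dx": 0, "dy": 0, "dz": 0.7, "spin": 0, "claw": 1}, {"dx": 0, "dy": 0, "dz": 0, "spin": 0, "claw": 1}, {"dx": 0, "dy": 0, "dz": 0, "spin": 0, "claw": 1}, {"dx": 0, "dy": 0, "dz": 0, "spin": 0, "claw": 1}]}}

```text
time_s: 19.32
ee_pos: [475.9, 251.4, 100.9]
tcp_rot: [[-0.132, 0.991, -0.001], [0.991, 0.132, -0.0], [-0.0, -0.001, -1.0]]
force: [-0.2, -0.2, -5.4]
finger_gap: 45.6
```

{"method": "step_arm", "body": {"plan": [{"dx": 0, "dy": 0, "dz": 0, "spin": 0, "claw": 1}, {"dx": 0, "dy": 0, "dz": 0, "spin": 0, "claw": 1}, {"dx": 0, "dy": 0, "dz": 0, "spin": 0, "claw": 1}]}}

```text
time_s: 19.57
ee_pos: [476.3, 251.8, 101.5]
tcp_rot: [[-0.132, 0.991, 0.001], [0.991, 0.132, 0.0], [0.0, 0.001, -1.0]]
force: [-0.6, -0.2, -5.3]
finger_gap: 45.2
```

Run:
```python
from h import *
go([475,251,9],0.132+np.pi/2)
```

```text
t 19.57 pos [476.3 251.8 101.5] ang 1.703 gap 45.2 F [-0.6  -0.2  -5.26] j [ 0.41  0.37  1.73  0.    1.04 -1.3 ] tilt [0.001 0.   ]
need dx,dy,dz cm [-0.06 -0.14  9.25] spin 0.0
```

{"method": "step_arm", "body": {"plan": [{"dx": 0, "dy": -0.1, "dz": 0.7, "spin": 0, "claw": 1}, {"dx": 0, "dy": 0, "dz": 0.7, "spin": 0, "claw": 1}, {"dx": 0, "dy": 0, "dz": 0.7, "spin": 0, "claw": 1}, {"dx": 0, "dy": 0, "dz": 0.5, "spin": 0, "claw": 1}, {"dx": 0, "dy": 0, "dz": 0.4, "spin": 0, "claw": 1}]}}

```text
time_s: 19.98
ee_pos: [474.4, 251.3, 70.0]
tcp_rot: [[-0.132, 0.991, -0.002], [0.991, 0.132, -0.001], [-0.0, -0.002, -1.0]]
force: [0.4, -1.0, -6.4]
finger_gap: 45.6
```

{"method": "step_arm", "body": {"plan": [{"dx": 0, "dy": 0, "dz": 0.8, "spin": 0, "claw": 1}, {"dx": 0, "dy": 0, "dz": 0.8, "spin": 0, "claw": 1}, {"dx": 0, "dy": 0, "dz": 0.8, "spin": 0, "claw": 1}, {"dx": 0, "dy": 0, "dz": 0.8, "spin": 0, "claw": 1}, {"dx": 0, "dy": 0, "dz": 0.5, "spin": 0, "claw": 1}]}}

```text
time_s: 20.4
ee_pos: [474.5, 251.3, 32.9]
tcp_rot: [[-0.132, 0.991, -0.001], [0.991, 0.132, -0.001], [-0.0, -0.001, -1.0]]
force: [-0.6, -0.6, -4.9]
finger_gap: 45.3
```

{"method": "step_arm", "body": {"plan": [{"dx": 0, "dy": 0, "dz": 0.4, "spin": 0, "claw": 1}, {"dx": 0, "dy": 0, "dz": 0.2, "spin": 0, "claw": 1}, {"dx": 0, "dy": 0, "dz": 0, "spin": 0, "claw": 1}, {"dx": 0, "dy": 0, "dz": 0, "spin": 0, "claw": 1}]}}

```text
time_s: 20.73
ee_pos: [475.2, 251.6, 28.3]
tcp_rot: [[-0.132, 0.991, 0.0], [0.991, 0.132, 0.0], [0.0, 0.0, -1.0]]
force: [-0.3, -0.3, -6.0]
finger_gap: 45.1
```

{"method": "step_arm", "body": {"plan": [{"dx": 0, "dy": 0, "dz": 0.3, "spin": 0, "claw": 1}, {"dx": 0, "dy": 0, "dz": 0.3, "spin": 0, "claw": 1}, {"dx": 0, "dy": 0, "dz": 0.2, "spin": 0, "claw": 1}, {"dx": 0, "dy": 0, "dz": 0, "spin": 0, "claw": 1}]}}

```text
time_s: 21.07
ee_pos: [474.7, 251.4, 19.8]
tcp_rot: [[-0.132, 0.991, -0.001], [0.991, 0.132, -0.0], [-0.0, -0.001, -1.0]]
force: [0.1, 0.0, -6.4]
finger_gap: 45.3
```

{"method": "step_arm", "body": {"plan": [{"dx": 0, "dy": 0, "dz": 0.2, "spin": 0, "claw": 1}, {"dx": 0, "dy": 0, "dz": 0.2, "spin": 0, "claw": 1}, {"dx": 0, "dy": 0, "dz": 0, "spin": 0, "claw": 1}]}}

```text
time_s: 21.32
ee_pos: [474.8, 251.5, 15.9]
tcp_rot: [[-0.132, 0.991, -0.001], [0.991, 0.132, -0.0], [-0.0, -0.001, -1.0]]
force: [0.0, 0.4, -6.1]
finger_gap: 45.4
```

Past the rib tops without contact. Down to the floor.

{"method": "step_arm", "body": {"plan": [{"dx": 0, "dy": 0, "dz": 0.2, "spin": 0, "claw": 1}, {"dx": 0, "dy": 0, "dz": 0.2, "spin": 0, "claw": 1}, {"dx": 0, "dy": 0, "dz": 0, "spin": 0, "claw": 1}]}}

```text
time_s: 21.57
ee_pos: [474.8, 251.4, 11.8]
tcp_rot: [[-0.132, 0.991, -0.001], [0.991, 0.132, -0.0], [-0.0, -0.001, -1.0]]
force: [0.1, 0.7, -6.5]
finger_gap: 45.3
```

{"method": "step_arm", "body": {"plan": [{"dx": 0, "dy": 0, "dz": 0.15, "spin": 0, "claw": 1}, {"dx": 0, "dy": 0, "dz": 0, "spin": 0, "claw": 1}]}}

```text
time_s: 21.73
ee_pos: [475.2, 251.6, 10.6]
tcp_rot: [[-0.132, 0.991, 0.0], [0.991, 0.132, 0.0], [0.0, 0.0, -1.0]]
force: [0.8, 0.4, -5.7]
finger_gap: 45.0
```

{"method": "step_arm", "body": {"plan": [{"dx": 0, "dy": 0, "dz": 0.15, "spin": 0, "claw": 1}, {"dx": 0, "dy": 0, "dz": 0, "spin": 0, "claw": 1}]}}

```text
time_s: 21.9
ee_pos: [475.2, 251.6, 10.5]
tcp_rot: [[-0.132, 0.991, 0.001], [0.991, 0.132, 0.0], [0.0, 0.001, -1.0]]
force: [-2.7, -1.1, 5.4]
finger_gap: 45.4
```

Floor contact at 10.5, which is the grip height 4.4 plus the 6 mm floor. Release and withdraw.

{"method": "step_arm", "body": {"plan": [{"dx": 0, "dy": 0, "dz": -0.1, "spin": 0, "claw": 0.3}, {"dx": 0, "dy": 0, "dz": 0, "spin": 0, "claw": 0.3}, {"dx": 0, "dy": 0, "dz": 0, "spin": 0, "claw": 0.3}, {"dx": 0, "dy": 0, "dz": 0, "spin": 0, "claw": 0.3}, {"dx": 0, "dy": 0, "dz": 0, "spin": 0, "claw": 0.3}]}}

```text
time_s: 22.32
ee_pos: [475.3, 251.7, 10.3]
tcp_rot: [[-0.132, 0.991, 0.0], [0.991, 0.132, 0.0], [0.0, 0.0, -1.0]]
force: [0.1, 0.2, -0.1]
finger_gap: 59.8
```

{"method": "step_arm", "body": {"plan": [{"dx": 0, "dy": 0, "dz": -0.5, "spin": 0, "claw": 0.3}, {"dx": 0, "dy": 0, "dz": -1, "spin": 0, "claw": 0.3}, {"dx": 0, "dy": 0, "dz": -2, "spin": 0, "claw": 0.3}, {"dx": 0, "dy": 0, "dz": -3, "spin": 0, "claw": 0.3}, {"dx": 0, "dy": 0, "dz": -3, "spin": 0, "claw": 0.3}]}}

```text
time_s: 22.73
ee_pos: [474.3, 251.2, 106.3]
tcp_rot: [[-0.132, 0.991, -0.002], [0.991, 0.132, -0.001], [-0.001, -0.002, -1.0]]
force: [1.8, -0.5, -0.0]
finger_gap: 60.0
```

{"method": "step_arm", "body": {"plan": [{"dx": 0, "dy": 0, "dz": -3, "spin": 0, "claw": 0.3}, {"dx": 0, "dy": 0, "dz": -3, "spin": 0, "claw": 0.3}, {"dx": 3, "dy": -1, "dz": 0, "spin": 0, "claw": 0.3}, {"dx": 3, "dy": -1, "dz": 0, "spin": 0, "claw": 0.3}, {"dx": 3, "dy": -1, "dz": 0, "spin": 0, "claw": 0.3}]}}

```text
time_s: 23.15
ee_pos: [433.8, 337.6, 167.5]
tcp_rot: [[-0.13, 0.992, 0.003], [0.992, 0.13, 0.002], [0.002, 0.003, -1.0]]
force: [0.7, 1.3, -0.7]
finger_gap: 59.5
```

{"method": "step_arm", "body": {"plan": [{"dx": 3, "dy": -1, "dz": 0, "spin": 0, "claw": 0.3}, {"dx": 3, "dy": -1, "dz": 0, "spin": 0, "claw": 0.3}, {"dx": 3, "dy": -1, "dz": 0, "spin": 0, "claw": 0.3}, {"dx": 0, "dy": 0, "dz": 0, "spin": 0, "claw": 0.3}]}}

```text
time_s: 23.48
ee_pos: [389.6, 427.1, 166.4]
tcp_rot: [[-0.136, 0.991, 0.0], [0.991, 0.136, 0.004], [0.004, 0.001, -1.0]]
force: [-0.3, 0.1, -0.1]
finger_gap: 59.9
```

Run:
```python
from h import *
go([475,251,9])
b=snap("side","s9.png");a=snap("top","t9.png")
o=np.zeros((600,800,3),np.uint8);o[:300]=cv2.resize(a[135:285,100:500],(800,300),interpolation=3);o[300:,:500]=cv2.resize(b[130:310,190:490],(500,300),interpolation=3)
o[300:540,510:]=cv2.resize(a[200:248,205:263],(290,240),interpolation=3)
cv2.imwrite("pics/c9.png",o[:,:,::-1])
```

```text
t 23.48 pos [389.6 427.1 166.4] ang 1.707 gap 59.9 F [-0.29  0.15 -0.12] j [ 0.76  0.35  1.57  0.    1.22 -0.95] tilt [0.    0.004]
need dx,dy,dz cm [-18.68   6.06  15.66] spin None
```

View pics/c9.png

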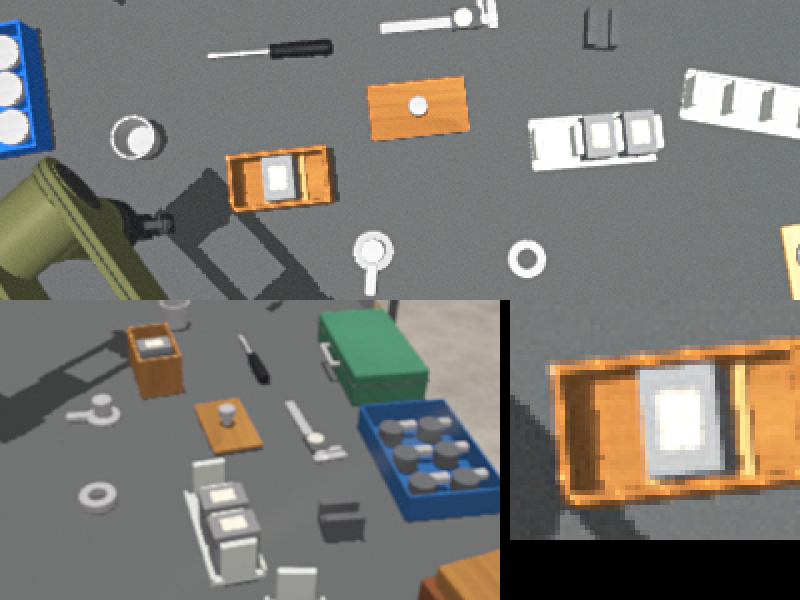

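The box stands in the case between the ribs with its top below the rim. The lid is flat, both empties are in the rack, and the tools have not moved. Handing in.

```bash
python3 -c "
from workcell import order;print(order.close_job())"
```

```text
the job is handed in; nothing more can be done
None
```

I laid the lid flat on the plate and lowered the heavy box upright into the case, down to the floor between the ribs. I handed the job in at about 23.6 s of the 72 s allowed; it reports no verdict.

- **Hefting:** The first box I lifted weighed 5.3 to 6.5 N, about 0.6 kg, so it was clearly the one with the gauge. I did not lift the two empties; they never left the rack.
- **Regrip and placing:** I set the box on the plate, changed to its wide faces (gap about 45.5 mm) and lowered it. It passed the ribs without contact. It met the floor at the expected height, with about 5 N of contact force.
- **Last pictures:** The box is upright in the seat with its top below the rim. The lid is flat, both empties stand in the rack, the other tools look unmoved, and the gripper is clear with nothing touching it.
- **What disagreed:** The fingertips sat roughly 30 to 40 mm higher than the reported TCP suggested, so my first grasp closed on air above the knob. I re-measured with the side camera and used contact heights from then on; those repeated to within 1 mm.
- **Forces:** The tips pressed on the lid with about 26 N as they closed on the knob. The next highest was about 20 N when setting the lid down. Both are under the 40 N limit.

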